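# Load the amber reference slug with the carriage drive off

## Robot

A 7-joint arm with a two-finger parallel gripper is mounted at the origin on the work surface. World frame = base frame: x ahead of the robot, y to its left, z up, the work surface at z = 0. Lengths are in m, angles in rad, forces in N, time in s.
With the tool pointing down it reaches from about 0.425 to 0.925 m from the base axis. Payload 6.8 kg.
Tool frame: the origin (TCP) lies at the centre of the arm's flange, where the gripper is bolted on; the fingertips stand 173 mm ahead of it and the grasp point (between the pads) lies 155 mm ahead of it (finger_overhang is the distance from the TCP to the fingertips, in m); y points along the fingers, z is the direction in which the jaws open and shut, and the axes are right-handed (so a half turn about y gives the same grasp; the last joint's range is limited). The gripper opens to 85 mm and grips with 20 to 120 N. Pads are 22 mm wide; open, the fingers measure 114 mm over their backs; the gripper's body (76 mm by 85 mm) begins 54 mm behind the grasp point. The pads swing forward as they close: fully open they stand 13 mm farther back than shut.
Start: joints at [-0.108, 0.477, 0.022, 1.555, -0.011, 1.109, -0.083], TCP at [0.675, 0, 0.405] pointing down, gripper open.
Joint ranges: [-2.96, 2.96], [-0.34, 2.1], [-1.41, 1.46], [0.24, 2.44], [-1.37, 4.51], [0.17, 1.92], [-2.96, 2.96]. Speed limits (rad/s): [2.39, 2.39, 3.14, 3.14, 3.14, 3.14, 3.14].

## Interface

Orientations are given as a rotation vector (axis times angle).
In Python, from bench import get_obs, grab_frame, hand_in, finger_overhang gives the robot as it stands. The module is installed in compiled form; this text tells all that it offers.
- The arm moves only by the shell command python3 -m jog 'ROWS' [FORCE]. ROWS is JSON, a list of rows, each a list of 3 entries, a list of its own where there are three numbers: the shift along the tool's x, y, z in cm, then the turn about the tool's y in rad, then the gripper command: -1 is fully open, 1 is shut, values between are in proportion. In form: [[[x, y, z], twist, gripper], ...]. A call has 1 to 10 rows; each row is the pose to reach, as a shift and turn from the pose commanded when the call began, along the tool's axes at that moment; what a row does not reach only later rows make up. A row lasts 1/8 s, in which the tool goes at most 62.5 mm and 10.7 degrees, less where a joint would pass 70% of its speed; a pose out of reach is approached as far as the arm can. A call with a gripper value outside its range is refused whole. The fingers move at their own pace and stop on an object; FORCE is the grip in N (left out, the last holds). Time passes only in rows, so rows that repeat a pose let the fingers close. It gives the time, the measured TCP pose, the force and the opening at its end, in the units of the state.
- get_obs(): the state, without advancing time (a new reading comes with each control period).
- grab_frame(name): name is "scene" or "side" or "wrist"; returns a dict with "image" (384x512x3 uint8, blue, green, red), "fx", "fy", "cx", "cy" (pixels), "origin" and "rotation" of the camera in the world. Camera axes: x right, y up, looking along -z (the intrinsics and any distortion apply to the point x, -y, -z); pixel columns grow to the right and rows downward; lengths in m; the calibration is good to about 2 mm. A picture is of the moment at which its call begins. There is no depth.
- hand_in(): hands the job in, once; it reports no verdict.
The state is a dict: "clock": time; "joints": joint angles; "qvel": joint speeds; "tau": joint torques, N m; "tcp_pos": TCP position; "orientation": TCP orientation; "contact_force": force on the tool from outside, world axes, zero at the start; "moment": the same for the moment, N m; "grip_width": finger opening in m.
Only numpy, scipy, OpenCV 4.12 (cv2) and the standard library are available. Lean on these libraries where they do the work, as an engineer would, in place of code of your own. Each camera call takes 0.05 s, during which the arm holds its last target.

## Task

Set the jog switch to its centre off position, without throwing it over into reverse, so that the carriage cannot move. Then pluck the amber slug from the pocket tray under the light guard, stand it upright in the middle of the white dish on the carriage, and let go. Leave the other slugs in their pockets and everything loose on the bench where it is.

Things in the scene. Friction and masses are not known exactly. Their poses are not given: they have to be found in the camera images.
- amber_c (a point): centre (half-way up) of the amber-orange slug, the one to load: a solid cylinder 14 mm in diameter and 30 mm tall, standing upright in a tray pocket, so 20 mm stands proud of the tray's top; 11 to 20 g; thin steel band near its top end (z axis points out of that end)
- tray: fixed aluminium pocket tray, 96 (x) x 150 (y) x 14 mm high; origin: centre of its underside, on the table; -x is its open front, roughly facing the robot. Six square pockets 15.5 mm wide, 10 mm deep: rear row at x = +21, front row at x = -21 mm, each at y = -48, 0, +48 mm. Amber, green and blue slugs stand in the rear row in any order, white and grey in the front row's end pockets
- guard_edge (a point): middle of the lower front edge (yellow) of the black light guard fixed over the tray, axes as the tray's, 160 mm above the table, 6 mm nearer the front than the rear pockets' centres. The guard is level: 94 mm deep (to +x), 225 mm wide, 6 mm thick, on two 12 mm posts 83 mm behind its edge at y = -100 and +100 mm. A gripper pointing straight down strikes it: come from the front, tilted about 35 degrees
- dish (a point): centre of the inner floor (40 mm above the table) of the round white dish on the carriage, inside diameter 40 mm, rim 4 mm above that floor and 3 mm thick; its axes are the carriage's. The fixed carriage is 100 (x) x 85 (y) mm at its foot; a black detector block 40 x 70 mm and 65 mm high stands behind the dish, its near face at x = +65 mm
- jog (a joint): angle (rad) of the jog switch's lever: 0 upright = centre off, positive leaning to +x (forward, green dot, +0.45 at the stop), negative leaning to -x (reverse, red dot, -0.45). It starts leaning forward, is moved by about 1 N at the tip, has no spring and stays wherever it is left; off is only a narrow band around upright
- jog_pivot (a point): the lever's pivot, at the centre of the top face of the grey switch box, 45 mm above the table; x axis = forward direction of the lever, hinge along y, z up. The fixed box is 90 (x) x 70 (y) x 45 mm
- jog_tip (a point): tip of the lever, on its axis 50 mm from the pivot; lever with a black sleeve 15 mm in diameter from 28 to 54 mm from the pivot, steel rod 9 mm in diameter below
- green_c (a point): centre of the green slug, cylinder 14 mm in diameter and 30 mm tall, standing upright in a tray pocket (rear row)
- blue_c (a point): centre of the blue slug, cylinder 14 mm in diameter and 30 mm tall, standing upright in a tray pocket (rear row)
- white_c (a point): centre of the white slug, cylinder 14 mm in diameter and 30 mm tall, standing upright in a tray pocket (front row)
- grey_c (a point): centre of the grey slug, cylinder 14 mm in diameter and 30 mm tall, standing upright in a tray pocket (front row)
- beaker_c (a point): centre of a loose glass beaker, 68 mm in diameter, 90 mm tall
- eyepiece_c (a point): centre of a loose black eyepiece standing on its narrow end, 42 mm in diameter, 50 mm tall
- driver_c (a point): a loose screwdriver lying on the table, 150 mm long, x axis along it
- spacer_c (a point): centre of a loose flat brass ring, 40 mm in diameter, 10 mm high
- mount_c (a point): centre of a loose aluminium post mount standing upright, 32 mm in diameter, 40 mm tall
- jar_c (a point): centre of a loose white jar with a black cap, 44 mm in diameter, 50 mm tall
Not all that is in view belongs to the job. What is shaped like the part that bears jog but purple is not meant.

How it is judged:
On the way, in this order (a step that is already met when the one before it is completed fails the run):
1. the jog switch is at centre off while the amber slug is still in its pocket (value of joint jog between -0.09 and 0.09 rad and distance of amber_c from where it was at the start of the episode below 0.008 m), for 0.3 s.
2. the amber slug is lifted clear of the tray with the switch still off (value of joint jog between -0.09 and 0.09 rad and z of amber_c in the frame of tray above 0.032 m), for 0.1 s.
At the end, for the whole second after the job is handed in: The amber slug stands upright (within 0.12 rad) on the floor of the white dish, within 10 mm of its centre, released; the jog lever is within 0.09 rad of upright; the other slugs are in their pockets (moved less than 10 mm) and the loose things on the bench have moved less than 30 mm (value of joint jog between -0.09 and 0.09 rad and horizontal distance between amber_c and dish below 0.01 m and z of amber_c in the frame of dish between 0.011 and 0.019 m and angle between amber_c's own z axis and vertical below 0.12 rad and distance of each of green_c, blue_c, white_c, grey_c from where it was at the start of the episode below 0.01 m and distance of each of beaker_c, eyepiece_c, driver_c, spacer_c, jar_c, mount_c from where it was at the start of the episode below 0.03 m); the robot touches nothing.
It fails at once if the jog lever is thrown over towards reverse (beyond -0.2 rad) (value of joint jog below -0.2 rad).
It fails at once if another slug is pushed or lifted out of its pocket (moved 10 mm) (distance of any of green_c, blue_c, white_c, grey_c from where it was at the start of the episode above 0.01 m).
It fails at once if a loose thing on the bench is displaced by more than 30 mm (distance of any of beaker_c, eyepiece_c, driver_c, spacer_c, jar_c, mount_c from where it was at the start of the episode above 0.03 m).
It also fails if it takes over 54 s, if anything falls off the work surface, if the arm or the gripper's body presses on something with over 40 N, if the wrist force passes 120 N, or if a joint passes its speed limit or range.

## Working session

There is one attempt and no reset: what is moved stays moved. The work goes in short steps, Python scripts to look and compute and a shell command to move; the robot and the scene stay as the last step left them, time stands still between calls to the robot, and variables do not carry over. Pictures are saved under pics/ and viewed, and the job is handed in when it is done.

```bash
mkdir -p pics; ls; python3 - <<'E'
from bench import *
import cv2
print(get_obs(), finger_overhang)
for n in ("scene","side","wrist"):
    f=grab_frame(n); cv2.imwrite(f"pics/{n}0.png",f["image"])
    print(n,{k:v for k,v in f.items() if k!="image"})
E
```

```text
pics
{'clock': 0.0, 'joints': array([-0.10811334,  0.47781411,  0.02229495,  1.55643254, -0.01152529,
        1.10932449, -0.08309598]), 'qvel': array([-0.00011593, -0.00068866,  0.00126209,  0.0011681 , -0.00033191,
        0.0004386 , -0.00097315]), 'tau': array([-5.45967814e-04, -5.96443820e+01,  1.60769675e+00, -2.81194621e+01,
        1.24063640e-02,  9.39900521e-03,  2.20753498e-05]), 'tcp_pos': array([6.74727122e-01, 4.59449830e-05, 4.03723153e-01]), 'orientation': array([-1.2106633 ,  1.2104664 , -1.20834493]), 'contact_force': array([ 0.12206329,  0.15927364, -0.12435474]), 'moment': array([ 0.06859213,  0.03870927, -0.03184435]), 'grip_width': 0.08514904588753204} 0.1734
scene {'fx': 363.8324014008574, 'fy': 363.8324014008574, 'cx': 252.52273880454763, 'cy': 191.58444494136214, 'origin': array([1.04587525, 0.42974087, 0.61886644]), 'rotation': array([0.46145544, 1.09265659, 2.09396661])}
side {'fx': 414.03669130363835, 'fy': 414.03669130363835, 'cx': 261.28626000957, 'cy': 193.4197510788084, 'origin': array([-0.05759597,  0.82045926,  0.77642732]), 'rotation': array([ 0.37594615, -1.24390033, -2.23579844])}
wrist {'fx': 290.72244331274646, 'fy': 290.72244331274646, 'cx': 252.48240975126706, 'cy': 187.16296372339286, 'origin': array([0.675159  , 0.0773037 , 0.37201527]), 'rotation': array([-0.30592322,  0.00171103, -0.00066895])}
```

View pics/scene0.png

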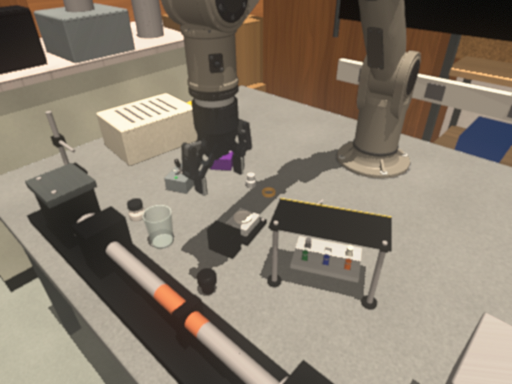

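View pics/side0.png

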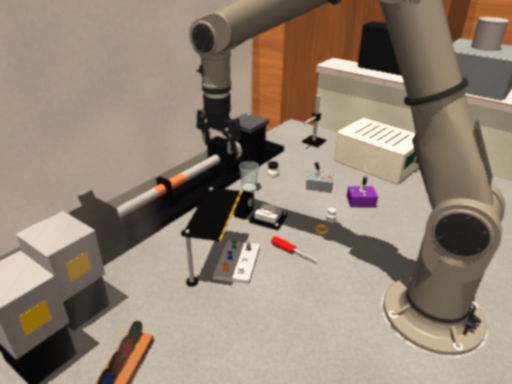

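View pics/wrist0.png

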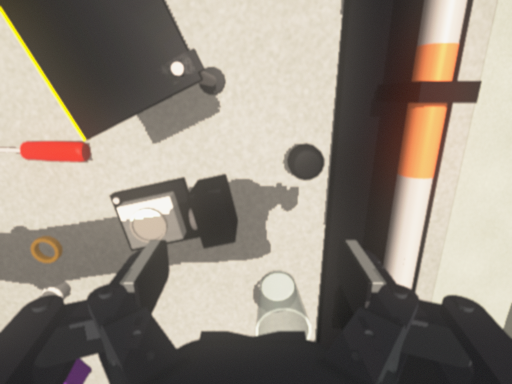

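```bash
cat > h.py <<'E'
import numpy as np, cv2
from scipy.spatial.transform import Rotation as R
from bench import *
def shot(n,tag):
    f=grab_frame(n); cv2.imwrite(f"pics/{n}{tag}.png",f["image"]); return f
def ray(f,u,v):
    d=np.array([(u-f["cx"])/f["fx"],-(v-f["cy"])/f["fy"],-1.])
    d=R.from_rotvec(f["rotation"]).apply(d); return np.array(f["origin"]),d/np.linalg.norm(d)
def plane(f,u,v,z):
    o,d=ray(f,u,v); return o+d*(z-o[2])/d[2]
def proj(f,p):
    c=R.from_rotvec(f["rotation"]).inv().apply(np.array(p)-f["origin"])
    return np.array([f["cx"]+f["fx"]*c[0]/-c[2], f["cy"]-f["fy"]*c[1]/-c[2]])
def tri(l):
    A=0;b=0
    for f,u,v in l:
        o,d=ray(f,u,v);M=np.eye(3)-np.outer(d,d);A=A+M;b=b+M@o
    p=np.linalg.solve(A,b)
    return p,[proj(f,p)-[u,v] for f,u,v in l]
def crop(src,box,s,out):
    im=cv2.imread(src) if isinstance(src,str) else src
    x0,y0,x1,y1=box
    cv2.imwrite(out,cv2.resize(im[y0:y1,x0:x1],None,fx=s,fy=s,interpolation=cv2.INTER_CUBIC))
E
python3 - <<'E'
from h import *
o=get_obs(); print(R.from_rotvec(o["orientation"]).as_matrix().round(3))
crop("pics/scene0.png",(120,130,280,250),5,"pics/sc_a.png")
crop("pics/scene0.png",(260,190,400,295),5,"pics/sc_b.png")
crop("pics/side0.png",(205,180,335,290),5,"pics/si_a.png")
crop("pics/side0.png",(230,130,390,250),5,"pics/si_b.png")
E
```

```text
[[ 0.    -0.001  1.   ]
 [-1.    -0.     0.   ]
 [ 0.    -1.    -0.001]]
```

View pics/sc_a.png

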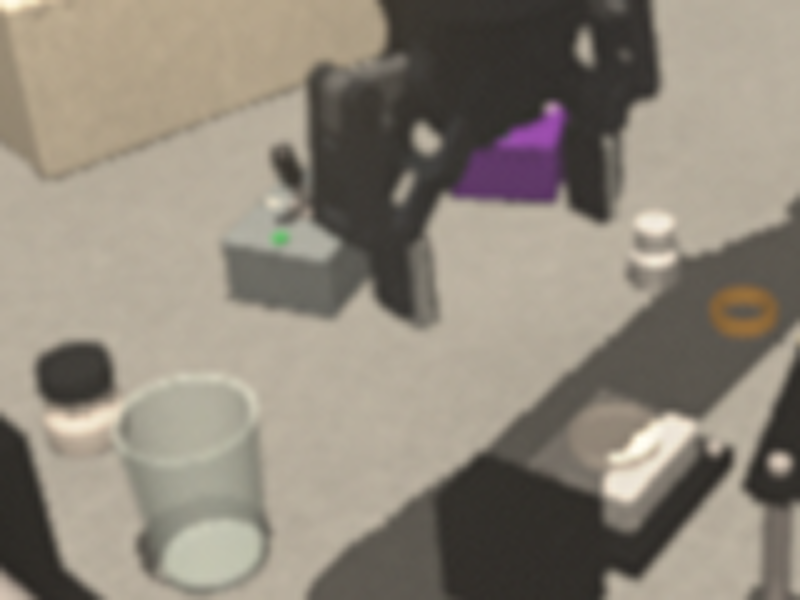

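View pics/sc_b.png

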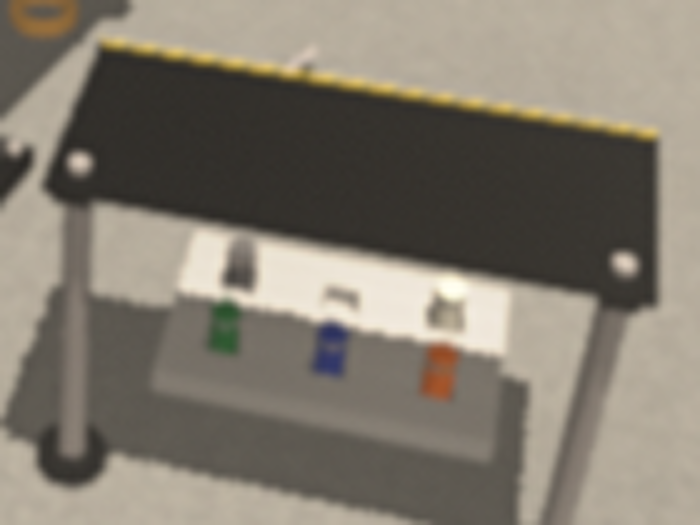

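View pics/si_a.png

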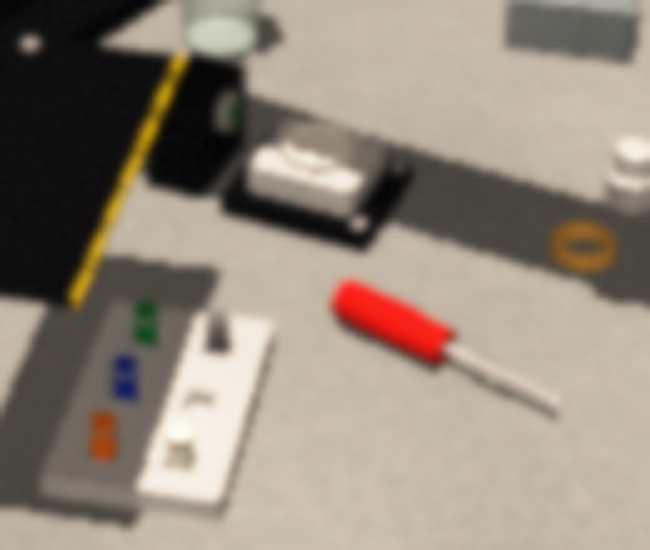

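View pics/si_b.png

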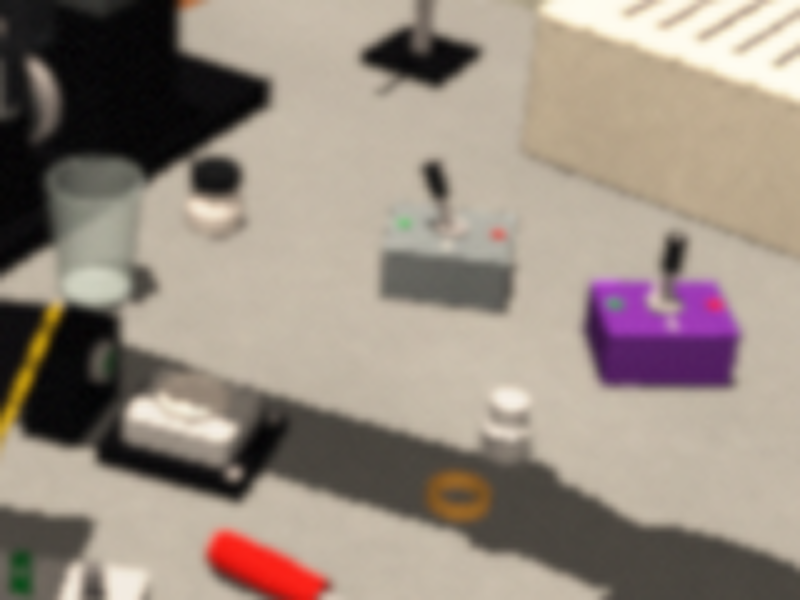

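```bash
python3 - <<'E'
from h import *
S=grab_frame("scene");D=grab_frame("side");W=grab_frame("wrist")
def cen(f,lo,hi,box,name):
    x0,y0,x1,y1=box
    m=cv2.inRange(cv2.cvtColor(f["image"],cv2.COLOR_BGR2HSV)[y0:y1,x0:x1],lo,hi)
    n,l,s,c=cv2.connectedComponentsWithStats(m)
    for i in range(1,n):
        if s[i,4]>3: print(name,s[i],(c[i]+[x0,y0]).round(1))
cen(D,(5,150,80),(14,255,255),(215,255,240,285),"amb D"); cen(S,(3,130,80),(14,255,255),(330,250,365,280),"amb S")
cen(D,(50,100,60),(75,255,255),(300,165,320,185),"gd D");cen(S,(50,100,60),(75,255,255),(165,165,190,190),"gd S")
cen(D,(0,120,80),(8,255,255),(320,165,340,185),"rd D")
print("amber",tri([(D,225.6,267.4),(S,347.8,264.2)]))
print("green",tri([(D,205+146/5,180+323/5),(S,260+225/5,190+328/5)]))
print("blue",tri([(D,205+126/5,180+378/5),(S,260+331/5,190+350/5)]))
print("gdot",plane(D,310.7,174.8,.045),plane(S,176,177.6,.045),"rdot",plane(D,329.8,177,.045))
print("tip",tri([(D,316.6,163.3),(S,176.9,160.7)]))
# box top corners in side
for u,v in [(387,250),(508,268),(515,212),(393,205)]: print("boxD",plane(D,230+u/5,130+v/5,.045))
print("dish W",plane(W,152,225,.044),"S",plane(S,242,217.5,.044),"D",plane(D,230+187/5,130+393/5,.044))
# guard edge ends
for f,a in((S,[(260+103/5,190+45/5),(260+655/5,190+134/5)]),(D,[(241,192),(220,240.5)])):
    for p in a: print("edge",plane(f,*p,.166))
E
```

```text
amb D [ 8  8  5  9 41] [225.1 267. ]
amb S [15  9  6 11 49] [347.5 264.1]
amber (array([0.49191104, 0.19499088, 0.01898376]), [array([-0.06857989,  0.07519222]), array([-0.06505029, -0.1074669 ])])
green (array([0.53330494, 0.10822337, 0.0192447 ]), [array([-0.22036991,  0.26875018]), array([-0.20872061, -0.38940262])])
blue (array([0.51240875, 0.15158132, 0.01886509]), [array([-0.23317903,  0.2693541 ]), array([-0.22014793, -0.38807617])])
gdot [ 0.54274167 -0.34018583  0.045     ] [ 0.54969199 -0.34113766  0.045     ] rdot [ 0.48077942 -0.3684821   0.045     ]
tip (array([ 0.53054888, -0.3524953 ,  0.08971706]), [array([-0.08302046,  0.19293687]), array([-0.09871433, -0.23918969])])
boxD [ 0.53329136 -0.3008119   0.045     ]
boxD [ 0.45408438 -0.33122214  0.045     ]
boxD [ 0.48740173 -0.40570655  0.045     ]
boxD [ 0.56295015 -0.35987587  0.045     ]
dish W [ 0.55073851 -0.07535862  0.044     ] S [ 0.55247578 -0.071631    0.044     ] D [ 0.5430354  -0.07054069  0.044     ]
edge [0.55951279 0.05274402 0.166     ]
edge [0.4623146  0.25023358 0.166     ]
edge [0.54812898 0.055816   0.166     ]
edge [0.45476799 0.25361037 0.166     ]
```

```bash
python3 -m jog '[[[35.6,0,-16.4],-0.44,-1],[[35.6,0,-16.4],-0.44,-1],[[35.6,0,-16.4],-0.44,-1],[[35.6,0,-16.4],-0.44,-1],[[35.6,0,-16.4],-0.44,-1],[[35.6,0,-16.4],-0.44,-1],[[35.6,0,-16.4],-0.44,-1],[[35.6,0,-16.4],-0.44,-1],[[35.6,0,-16.4],-0.44,-1]]'
python3 - <<'E'
from h import *
o=get_obs(); print(o["clock"],o["tcp_pos"],o["joints"].round(3),R.from_rotvec(o["orientation"]).as_matrix().round(3))
shot("wrist",1);crop("pics/wrist1.png",(156,60,356,260),3,"pics/w1c.png")
E
```

```text
clock: 1.42
tcp_pos: [0.5123, -0.3538, 0.4046]
orientation: [-1.385, 0.877, -0.877]
contact_force: [-0.1, 0.6, 0.5]
grip_width: 0.0856
1.425 [ 0.51232527 -0.35384296  0.40456615] [ 0.478  0.391  0.036  1.689 -0.017  1.062  0.962] [[ 0.429  0.001  0.903]
 [-0.903  0.001  0.429]
 [-0.001 -1.     0.001]]
```

View pics/wrist1.png

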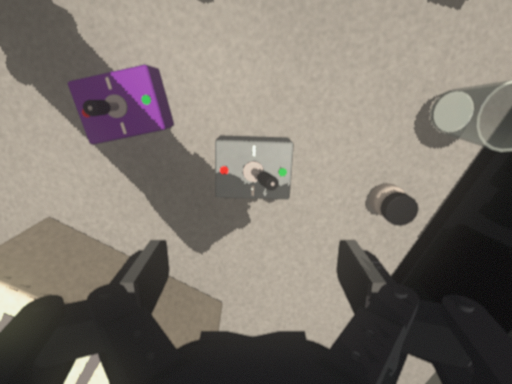

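View pics/w1c.png

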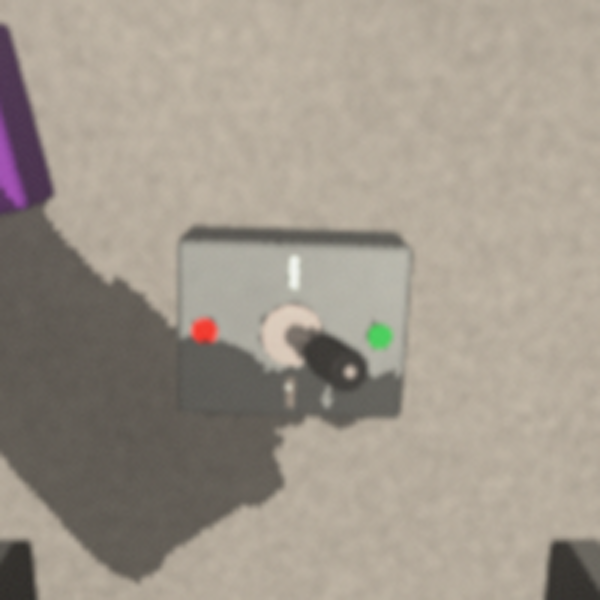

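```bash
python3 - <<'E'
from h import *
W=grab_frame("wrist");D=grab_frame("side"); o=get_obs();T=R.from_rotvec(o["orientation"])
r=plane(W,224,170.3,.045);g=plane(W,282.3,172,.045);p=plane(W,253,171.7,.0455)
c=np.mean([plane(W,156+u/3,60+v/3,.045) for u,v in [(180,242),(410,247),(400,416),(180,410)]],0)
print("r",r,"g",g,"mid",(r+g)/2,"disc",p,"boxc",c)
f=(g-r)/np.linalg.norm(g-r);print("fwd yaw deg",np.degrees(np.arctan2(f[1],f[0])))
t=plane(W,272.7,184,.045+.054*np.cos(.45));print("tip",t,"lean asin",np.arcsin((t-(r+g)/2)@f/.054),"lateral",np.cross(f,t-p))
q=(r+g)/2
print("pivot in tool",T.inv().apply(q-o["tcp_pos"])*100,"tool z yaw",np.degrees(np.arctan2(*T.as_matrix()[1::-1,2])))
E
```

```text
r [ 0.48570203 -0.37252913  0.045     ] g [ 0.54780615 -0.34535478  0.045     ] mid [ 0.51675409 -0.35894195  0.045     ] disc [ 0.51679173 -0.35950998  0.0455    ] boxc [ 0.51673393 -0.35798662  0.045     ]
fwd yaw deg 23.632319874808527
tip [ 0.53469325 -0.35141256  0.09362414] lean asin 0.3685261038203291 lateral [ 0.01929133 -0.0440883   0.00024224]
pivot in tool [ 0.65096584 35.9648296   0.18241467] tool z yaw 25.397436106781125
```

```bash
python3 -m jog '[[[0.65,16.1,0.18],0.03,-1],[[0.65,16.1,0.18],0.03,-1],[[0.65,16.1,0.18],0.03,-1],[[0.65,16.1,0.18],0.03,-1],[[0.65,16.1,0.18],0.03,-1]]' 20
python3 - <<'E'
from h import *
o=get_obs();T=R.from_rotvec(o["orientation"]);print(T.as_matrix().round(3))
q=np.array([.5167,-.3587,.045]);print("pivot in tool",T.inv().apply(q-o["tcp_pos"])*100)
W=shot("wrist",2)
crop("pics/wrist2.png",(106,60,406,285),2.6,"pics/w2c.png")
E
```

```text
clock: 2.2
tcp_pos: [0.5165, -0.361, 0.2454]
orientation: [-1.376, 0.899, -0.903]
contact_force: [-0.1, -0.4, -0.0]
grip_width: 0.0853
[[ 0.399  0.002  0.917]
 [-0.917 -0.001  0.399]
 [ 0.002 -1.     0.002]]
pivot in tool [-0.2389452  20.03838359  0.0827226 ]
```

View pics/w2c.png

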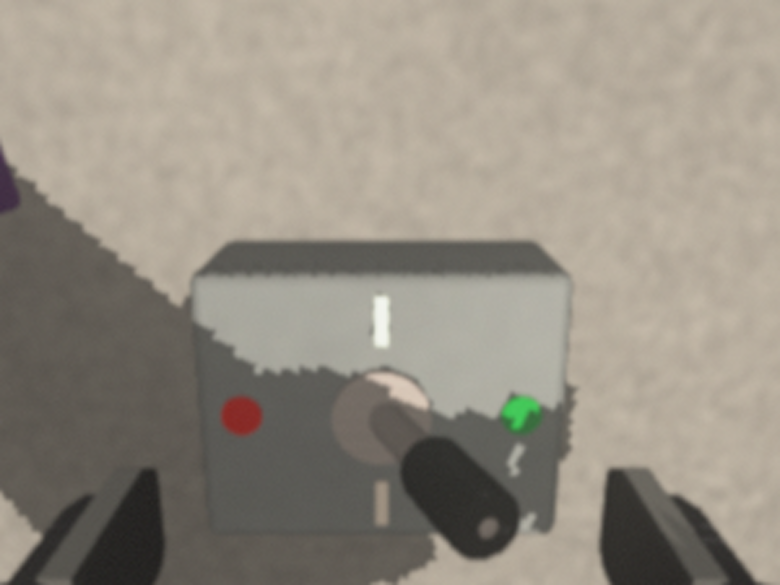

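```bash
python3 -m jog '[[[0,0,0.08],0,-0.3],[[0,0,0.08],0,-0.15],[[0,0,0.08],0,0],[[0,0,0.08],0,0.12],[[0,0,0.08],0,0.24],[[0,0,0.08],0,0.36],[[0,0,0.08],0,0.46],[[0,0,0.08],0,0.54],[[0,0,0.08],0,0.6],[[0,0,0.08],0,0.62]]' 20
python3 -m jog '[[[0,0,0],0,0.64],[[0,0,0],0,0.64],[[0,0,0],0,0.64]]' 20
python3 - <<'E'
from h import *
W=shot("wrist",3)
crop("pics/wrist3.png",(106,60,406,285),2.6,"pics/w3c.png")
E
```

```text
clock: 3.5
tcp_pos: [0.5161, -0.3608, 0.2437]
orientation: [-1.376, 0.902, -0.902]
contact_force: [0.9, 0.2, 0.8]
grip_width: 0.0161
clock: 3.88
tcp_pos: [0.5162, -0.3608, 0.2437]
orientation: [-1.376, 0.902, -0.902]
contact_force: [2.0, 0.7, 0.3]
grip_width: 0.0154
```

View pics/w3c.png

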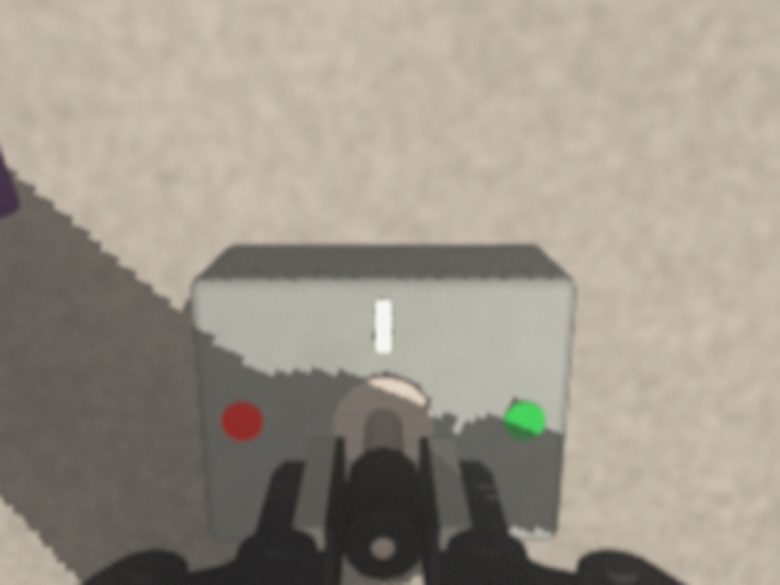

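```bash
python3 -m jog '[[[0,0,0],0,0.45],[[0,0,0],0,0],[[0,0,0],0,-0.6],[[0,-3,0],0,-1],[[0,-9,0],0,-1],[[0,-15,0],0,-1],[[0,-21,0],0,-1],[[0,-21,0],0,-1]]' 
python3 - <<'E'
from h import *
o=get_obs();print(o["clock"],o["joints"].round(3),o["tcp_pos"])
W=shot("wrist",4)
crop("pics/wrist4.png",(156,60,356,260),3,"pics/w4c.png")
E
```

```text
clock: 4.92
tcp_pos: [0.5169, -0.3616, 0.4598]
orientation: [-1.375, 0.894, -0.911]
contact_force: [0.6, 0.2, 0.5]
grip_width: 0.0851
4.925 [ 0.472  0.357  0.052  1.61  -0.02   1.165  0.938] [ 0.51685813 -0.36162893  0.45979981]
```

View pics/w4c.png

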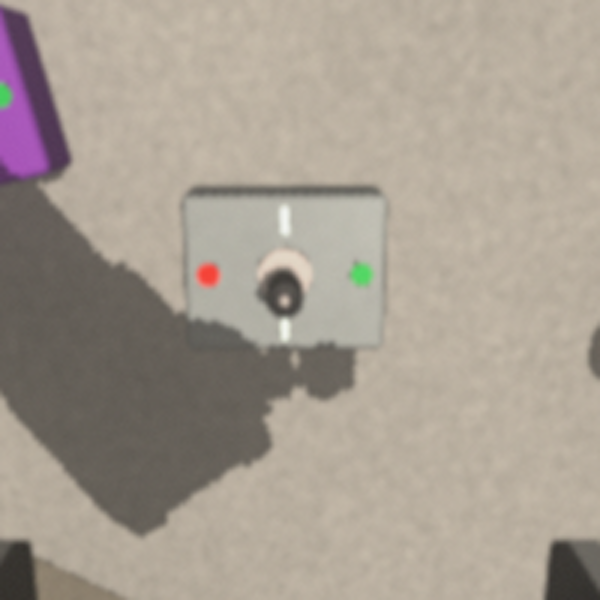

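```bash
python3 -m jog '[[[-55.7,0,35.5],-1.6,-1],[[-55.7,0,35.5],-1.6,-1],[[-55.7,0,35.5],-1.6,-1],[[-55.7,0,35.5],-1.6,-1],[[-55.7,0,35.5],-1.6,-1],[[-55.7,0,35.5],-1.6,-1],[[-55.7,0,35.5],-1.6,-1],[[-55.7,0,35.5],-1.6,-1],[[-55.7,0,35.5],-1.6,-1],[[-55.7,0,35.5],-1.6,-1]]' 
python3 -m jog '[[[0,0,0],0,-1],[[0,0,0],0,-1],[[0,0,0],0,-1]]' 
python3 - <<'E'
from h import *
o=get_obs();print(o["clock"],o["joints"].round(3),o["tcp_pos"],R.from_rotvec(o["orientation"]).as_matrix().round(3))
W=shot("wrist",5);S=shot("scene",5);D=shot("side",5)
E
```

```text
clock: 6.22
tcp_pos: [0.6141, 0.2579, 0.4514]
orientation: [-1.544, -0.343, 0.348]
contact_force: [1.2, 0.6, 0.8]
grip_width: 0.0853
clock: 6.6
tcp_pos: [0.6145, 0.2545, 0.4528]
orientation: [-1.545, -0.341, 0.344]
contact_force: [-1.1, 0.1, -0.4]
grip_width: 0.0853
6.6 [-0.172  0.463 -0.45   1.499  0.209  1.229  1.356] [0.61449477 0.25449609 0.45283824] [[ 0.906 -0.001 -0.423]
 [ 0.423 -0.002  0.906]
 [-0.002 -1.    -0.001]]
```

View pics/wrist5.png

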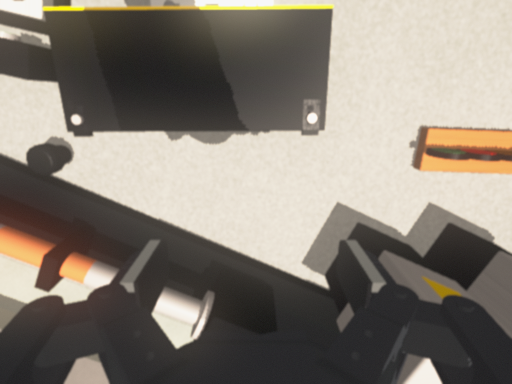

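View pics/scene5.png

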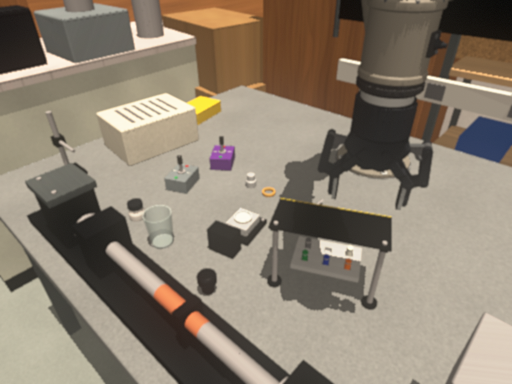

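View pics/side5.png

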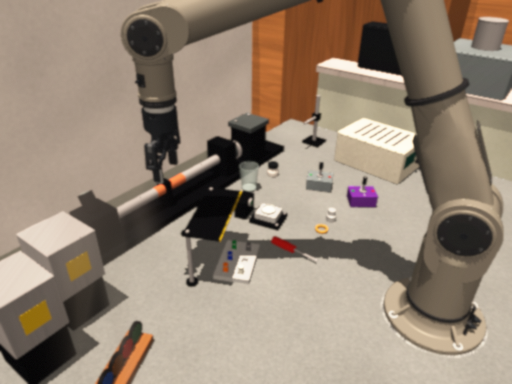

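```bash
python3 -m jog '[[[0,-60,0],0,-1],[[0,-60,0],0,-1],[[0,-60,0],0,-1],[[0,-60,0],0,-1],[[0,-60,0],0,-1],[[0,-60,0],0,-1],[[0,-60,0],0,-1],[[0,-60,0],0,-1]]' 
python3 - <<'E'
from h import *
o=get_obs();print(o["clock"],o["joints"].round(3),o["tcp_pos"],R.from_rotvec(o["orientation"]).as_matrix().round(3))
E
```

```text
clock: 7.75
tcp_pos: [0.6006, 0.2501, 0.811]
orientation: [-1.539, -0.367, 0.315]
contact_force: [1.5, 0.2, -1.3]
grip_width: 0.0854
7.75 [-0.7    0.394  0.397  0.827 -0.159  1.911  1.617] [0.60055824 0.25011961 0.81102564] [[ 0.906  0.031 -0.422]
 [ 0.422  0.012  0.907]
 [ 0.033 -0.999 -0.003]]
```

```bash
python3 -m jog '[[[0,-60,0],0,-1],[[0,-60,0],0,-1],[[0,-60,0],0,-1],[[0,-60,0],0,-1],[[0,-60,0],0,-1]]' 
python3 - <<'E'
from h import *
o=get_obs();print(o["clock"],o["joints"].round(3),o["tcp_pos"],R.from_rotvec(o["orientation"]).as_matrix().round(3))
E
```

```text
clock: 8.38
tcp_pos: [0.4709, 0.2037, 0.887]
orientation: [-1.517, -0.434, 0.245]
contact_force: [0.4, 1.0, -0.2]
grip_width: 0.0855
8.375 [-1.125  0.13   0.747  1.007 -0.098  1.915  1.579] [0.4708832  0.20367344 0.88702829] [[ 0.9    0.111 -0.421]
 [ 0.418  0.05   0.907]
 [ 0.122 -0.993 -0.002]]
```

```bash
python3 -m jog '[[[50,-30,0],0,-1],[[50,-30,0],0,-1],[[50,-30,0],0,-1],[[50,-30,0],0,-1],[[50,-30,0],0,-1],[[50,-30,0],0,-1]]' 
python3 - <<'E'
from h import *
o=get_obs();print(o["clock"],o["joints"].round(3),o["tcp_pos"],R.from_rotvec(o["orientation"]).as_matrix().round(3))
E
```

```text
clock: 9.12
tcp_pos: [0.5103, 0.2495, 0.9211]
orientation: [-1.487, -0.52, 0.169]
contact_force: [1.5, -0.2, -1.3]
grip_width: 0.0857
9.125 [-0.822  0.253  0.414  0.763 -0.108  1.915  1.535] [0.51033248 0.24945476 0.92111567] [[ 0.879  0.205 -0.43 ]
 [ 0.419  0.096  0.903]
 [ 0.226 -0.974 -0.002]]
```

```bash
python3 -m jog '[[[60,0,0],0,-1],[[60,0,0],0,-1],[[60,0,0],0,-1],[[60,0,0],0,-1],[[60,0,0],0,-1],[[60,0,0],0,-1]]' 
python3 - <<'E'
from h import *
o=get_obs();print(o["clock"],o["joints"].round(3),o["tcp_pos"],R.from_rotvec(o["orientation"]).as_matrix().round(3))
E
```

```text
clock: 9.88
tcp_pos: [0.6895, 0.3316, 0.842]
orientation: [-1.476, -0.554, 0.126]
contact_force: [-0.1, 0.4, 0.2]
grip_width: 0.0855
9.875 [-0.615  0.691  0.477  0.281 -0.358  1.915  1.558] [0.68946858 0.33158328 0.84195788] [[ 0.87   0.251 -0.425]
 [ 0.41   0.113  0.905]
 [ 0.275 -0.961 -0.005]]
```

```bash
python3 -m jog '[[[20,-56,0],0,-1],[[20,-56,0],0,-1],[[20,-56,0],0,-1],[[20,-56,0],0,-1],[[20,-56,0],0,-1],[[20,-56,0],0,-1]]' 
python3 - <<'E'
from h import *
o=get_obs();print(o["clock"],o["joints"].round(3),o["tcp_pos"],R.from_rotvec(o["orientation"]).as_matrix().round(3))
E
```

```text
clock: 10.62
tcp_pos: [0.5081, 0.2802, 1.0123]
orientation: [-1.407, -0.732, -0.046]
contact_force: [0.4, 1.2, 0.0]
grip_width: 0.0852
10.625 [-0.574  0.351 -0.185  0.381  0.226  1.914  1.424] [0.5080963  0.28017434 1.01232323] [[ 0.783  0.445 -0.435]
 [ 0.387  0.2    0.9  ]
 [ 0.488 -0.873 -0.015]]
```

```bash
python3 -m jog '[[[30,-50,0],0,-1],[[30,-50,0],0,-1],[[30,-50,0],0,-1]]' 
python3 - <<'E'
from h import *
o=get_obs();print(o["clock"],o["joints"].round(3),o["tcp_pos"],R.from_rotvec(o["orientation"]).as_matrix().round(3))
E
```

```text
clock: 11.0
tcp_pos: [0.4847, 0.2625, 1.0443]
orientation: [-1.382, -0.771, -0.084]
contact_force: [0.1, 0.0, -0.0]
grip_width: 0.0855
11.0 [-0.829  0.35   0.609  0.348 -0.284  1.915  1.545] [0.48467623 0.26252222 1.04425366] [[ 0.757  0.483 -0.439]
 [ 0.377  0.226  0.898]
 [ 0.533 -0.846 -0.011]]
```

```bash
cat >> h.py <<'E'
def to(p):
    o=get_obs();T=R.from_rotvec(o["orientation"]);print("clk",o["clock"],"tcp",o["tcp_pos"].round(4),"shift cm",(T.inv().apply(np.array(p)-o["tcp_pos"])*100).round(2),"y",T.as_matrix()[:,1].round(3),"z",T.as_matrix()[:,2].round(3),"q",o["joints"].round(2),"F",o["contact_force"].round(1),"w",o["grip_width"])
E
python3 -c "
from h import *
to([.362,.136,.45])"
```

```text
clk 11.0 tcp [0.4847 0.2625 1.0443] shift cm [-45.76  41.47  -5.35] y [ 0.483  0.226 -0.846] z [-0.439  0.898 -0.011] q [-0.83  0.35  0.61  0.35 -0.28  1.92  1.55] F [ 0.1  0.  -0. ] w 0.08554247528732706
```

```bash
python3 -m jog '[[[-45.8,41.5,-5.3],0,-0.5],[[-45.8,41.5,-5.3],0,-0.5],[[-45.8,41.5,-5.3],0,0],[[-45.8,41.5,-5.3],0,0],[[-45.8,41.5,-5.3],0,0.2],[[-45.8,41.5,-5.3],0,0.2],[[-45.8,41.5,-5.3],0,0.2],[[-45.8,41.5,-5.3],0,0.2],[[-45.8,41.5,-5.3],0,0.2],[[-45.8,41.5,-5.3],0,0.2]]' 
python3 -c "
from h import *
to([.372,.139,.239]);shot('wrist',6)"
```

```text
clock: 12.25
tcp_pos: [0.3693, 0.1434, 0.4894]
orientation: [-1.382, -0.77, -0.088]
contact_force: [0.8, 0.4, -1.0]
grip_width: 0.0339
clk 12.25 tcp [0.3693 0.1434 0.4894] shift cm [-13.37  21.18  -0.25] y [ 0.485  0.226 -0.845] z [-0.437  0.899 -0.01 ] q [-1.09 -0.31  0.42  2.25  0.4   0.65  1.12] F [ 0.8  0.4 -1. ] w 0.0339264472260774
```

View pics/wrist6.png

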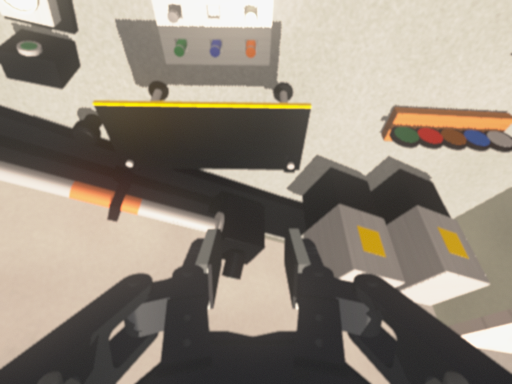

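```bash
python3 -m jog '[[[-13.4,21.2,-0.2],0,0.2],[[-13.4,21.2,-0.2],0,0.2],[[-13.4,21.2,-0.2],0,0.2],[[-13.4,21.2,-0.2],0,0.2],[[-13.4,21.2,-0.2],0,0.2],[[-13.4,21.2,-0.2],0,0.2]]' 
python3 -c "
from h import *
to([.4111,.1572,.1709]);shot('wrist',7);crop('pics/wrist7.png',(130,30,380,280),2.4,'pics/w7c.png')"
```

```text
clock: 13.05
tcp_pos: [0.3778, 0.1335, 0.3013]
orientation: [-1.541, -0.788, -0.037]
contact_force: [-0.1, 0.9, -1.1]
grip_width: 0.0341
clk 13.05 tcp [0.3778 0.1335 0.3013] shift cm [-2.56 13.13  2.76] y [ 0.491  0.081 -0.867] z [-0.427  0.89  -0.159] q [-0.23  0.12 -0.36  2.43  1.14  0.27  0.42] F [-0.1  0.9 -1.1] w 0.034093252558731156
```

View pics/wrist7.png

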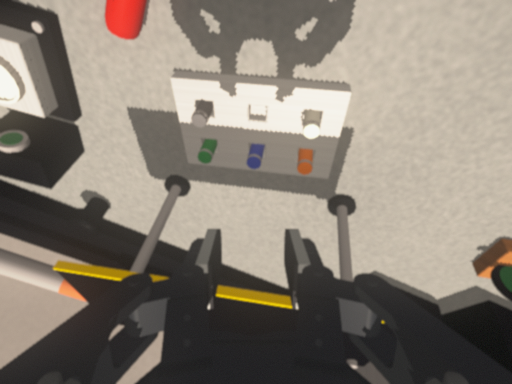

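```bash
cat > kin.py <<'E'
import numpy as np, itertools
from scipy.optimize import least_squares
from scipy.spatial.transform import Rotation as R
J=np.array([[-0.10811334,0.47781411,0.02229495,1.55643254,-0.01152529,1.10932449,-0.08309598],
[0.478,0.391,0.036,1.689,-0.017,1.062,0.962],[0.472,0.357,0.052,1.61,-0.02,1.165,0.938],
[-0.172,0.463,-0.45,1.499,0.209,1.229,1.356],[-0.7,0.394,0.397,0.827,-0.159,1.911,1.617],
[-1.125,0.13,0.747,1.007,-0.098,1.915,1.579],[-0.822,0.253,0.414,0.763,-0.108,1.915,1.535],
[-0.615,0.691,0.477,0.281,-0.358,1.915,1.558],[-0.574,0.351,-0.185,0.381,0.226,1.914,1.424],
[-0.829,0.35,0.609,0.348,-0.284,1.915,1.545]])
P=np.array([[.674727,.000046,.403723],[0.51232527,-0.35384296,0.40456615],[0.51685813,-0.36162893,0.45979981],
[0.61449477,0.25449609,0.45283824],[0.60055824,0.25011961,0.81102564],[0.4708832,0.20367344,0.88702829],
[0.51033248,0.24945476,0.92111567],[0.68946858,0.33158328,0.84195788],[0.5080963,0.28017434,1.01232323],[0.48467623,0.26252222,1.04425366]])
O=np.array([[-1.2106633,1.2104664,-1.20834493],[-1.385,.877,-.877],[-1.375,.894,-.911],[-1.545,-.341,.344],[-1.539,-.367,.315],
[-1.517,-.434,.245],[-1.487,-.52,.169],[-1.476,-.554,.126],[-1.407,-.732,-.046],[-1.382,-.771,-.084]])
E_=R.from_euler
def fk(q,p,s):
    h,L1,e1,e2,L2,e3,L3,c1,c7=p
    r=E_('z',s[0]*q[0]+c1);x=np.array([0,0,h])
    r=r*E_('y',q[1]);x=x+r.apply([e1,0,L1])
    r=r*E_('z',s[1]*q[2]);r=r*E_('y',q[3]);x=x+r.apply([e2,0,L2])
    r=r*E_('z',s[2]*q[4]);r=r*E_('y',q[5]);x=x+r.apply([e3,0,L3])
    r=r*E_('z',s[3]*q[6]+c7)
    # tool y = link z
    return x,r*R.from_matrix(np.array([[1,0,0],[0,0,1],[0,-1,0]]).T.T if False else np.array([[1,0,0],[0,0,-1],[0,1,0]]))
def res(p,s):
    out=[]
    for q,x,o in zip(J,P,O):
        X,r=fk(q,p,s);out+=list(X-x)+list(.3*(R.from_rotvec(o).inv()*r).as_rotvec())
    return np.array(out)
if __name__=="__main__":
    best=None
    for s in itertools.product([-1,1],repeat=4):
        for c7 in (0,1.57,3.14,-1.57):
            r=least_squares(res,[.33,.45,0,0,.45,0,.1,0,c7],args=(s,),max_nfev=40)
            if best is None or r.cost<best[0]: best=(r.cost,s,r.x)
    print(best, np.abs(res(best[2],best[1])).reshape(-1,6).max(1).round(4))
    np.save("kin.npy",np.r_[best[2],best[1]])
E
python3 kin.py
```

```text
(np.float64(0.0005831619229525511), (-1, -1, -1, -1), array([ 3.20163329e-01,  5.12802158e-01,  4.87313260e-04, -3.99849400e-03,
        4.74581911e-01, -1.10768751e-02,  1.63802662e-01, -9.34786922e-02,
       -1.66112917e+00])) [0.0014 0.0024 0.0025 0.0059 0.0041 0.0084 0.0064 0.0125 0.0138 0.015 ]
```

```bash
cat > kin2.py <<'E'
from kin import *
A=np.array([[1,0,0],[0,0,-1],[0,1,0]]);AR=R.from_matrix(A)
def fk(q,p):
    c=p[:7]; o=p[7:22].reshape(5,3)
    r=E_('z',-q[0]+c[0]);x=r.apply(o[0])
    r=r*E_('y',q[1]+c[1]);x=x+r.apply(o[1])
    r=r*E_('z',-q[2]+c[2]);r=r*E_('y',q[3]+c[3]);x=x+r.apply(o[2])
    r=r*E_('z',-q[4]+c[4]);r=r*E_('y',q[5]+c[5]);x=x+r.apply(o[3])
    r=r*E_('z',-q[6]+c[6]);
    return x,r*AR
lo=np.array([-2.96,-.34,-1.41,.24,-1.37,.17,-2.96]);hi=np.array([2.96,2.1,1.46,2.44,4.51,1.92,2.96])
def res(p):
    out=[]
    for q,x,o in zip(J,P,O):
        X,r=fk(q,p);out+=list(X-x)+list(.3*(R.from_rotvec(o).inv()*r).as_rotvec())
    return np.r_[out,1e-3*p]
if __name__=="__main__":
    k=np.load("kin.npy")
    p0=np.zeros(22);p0[0]=k[7];p0[6]=k[8];o=p0[7:].reshape(5,3);o[0,2]=k[0];o[1,2]=k[1];o[2,2]=k[4];o[3,2]=k[6]
    r=least_squares(res,p0);print(r.x[:7].round(3),r.x[7:].reshape(5,3).round(4),np.abs(r.fun[:60]).reshape(-1,6).max(1).round(4))
    np.save("kin2.npy",r.x)
    from bench import get_obs
    ob=get_obs();X,rr=fk(ob["joints"],r.x);print(X-ob["tcp_pos"],(R.from_rotvec(ob["orientation"]).inv()*rr).as_rotvec())
E
python3 kin2.py
```

```text
[ 0.000e+00  0.000e+00  0.000e+00 -1.000e-03  0.000e+00  1.000e-03
 -1.571e+00] [[ 4.000e-04 -1.530e-02  2.874e-01]
 [-1.000e-04 -1.530e-02  5.414e-01]
 [ 4.000e-04 -3.170e-02  4.727e-01]
 [ 4.000e-04 -0.000e+00  1.535e-01]
 [ 0.000e+00  0.000e+00  0.000e+00]] [0.0001 0.0003 0.0004 0.0002 0.0002 0.0001 0.0003 0.0002 0.0002 0.0002]
[ 0.0004381  -0.00064797 -0.00020572] [-0.0005598   0.00034254 -0.00066051]
```

```bash
cat > ik.py <<'E'
from kin2 import *
p=np.load("kin2.npy")
def ik(x,rot,seeds=None,n=30,m=.02):
    rng=np.random.default_rng(0);best=None
    S=list(seeds) if seeds is not None else []
    S+= [lo+m+(hi-lo-2*m)*rng.random(7) for _ in range(n)]
    for s in S:
        s=np.clip(s,lo+m+1e-3,hi-m-1e-3)
        r=least_squares(lambda q:(lambda X,rr:np.r_[(X-x)*1,.3*(rot.inv()*rr).as_rotvec(),])(*fk(q,p)),s,bounds=(lo+m,hi-m),max_nfev=60)
        if best is None or r.cost<best[0]: best=(r.cost,r.x)
        if best[0]<1e-9:break
    X,rr=fk(best[1],p)
    return best[1],np.linalg.norm(X-x),np.degrees(np.linalg.norm((rot.inv()*rr).as_rotvec()))
def tool(tilt,yaw):
    c,s=np.cos(yaw),np.sin(yaw)
    y=np.array([np.sin(tilt)*c,np.sin(tilt)*s,-np.cos(tilt)]);z=np.array([-s,c,0])
    return R.from_matrix(np.c_[np.cross(y,z),y,z])
E
python3 - <<'E'
from ik import *
yaw=np.radians(25.5)
for t in (26,30,32,35,38,42):
    rot=tool(np.radians(t),yaw);a=rot.as_matrix()[:,1]
    Eg=np.array([.4947,.1963,.0245])
    for d in (0,.05,.1):
        q,e,ea=ik(Eg-(.173+d)*a,rot);print(t,d,(Eg-(.173+d)*a).round(3),q.round(2),round(e*1000,2),round(ea,2))
E
```

```text
26 0 [0.426 0.164 0.18 ] [-0.01  0.53 -0.58  2.34  1.98  0.32 -0.37] 0.0 0.0
26 0.05 [0.406 0.154 0.225] [-0.1   0.37 -0.48  2.38  1.72  0.2  -0.17] 0.0 0.0
26 0.1 [0.387 0.145 0.27 ] [ 0.31  0.32 -0.92  2.38  1.24  0.3   0.33] 0.0 0.0
30 0 [0.417 0.159 0.174] [-0.52  0.48  0.    2.42  3.02  0.29 -1.52] 0.0 0.0
30 0.05 [0.394 0.148 0.218] [ 0.17  0.45 -0.78  2.42  2.    0.36 -0.4 ] 0.0 0.0
30 0.1 [0.371 0.138 0.261] [ 0.66  0.58 -1.39  2.42  1.6   0.61  0.07] 2.84 0.27
32 0 [0.412 0.157 0.171] [-0.09  0.53 -0.5   2.41  2.47  0.41 -0.87] 0.0 0.0
32 0.05 [0.388 0.145 0.214] [ 0.6   0.85 -1.39  2.42  1.85  0.84 -0.05] 2.05 0.19
32 0.1 [0.364 0.134 0.256] [ 0.66  0.6  -1.39  2.42  1.64  0.62  0.05] 14.4 1.38
35 0 [0.405 0.154 0.166] [ 0.34  0.76 -1.02  2.42  2.21  0.7  -0.44] 0.0 0.0
35 0.05 [0.379 0.141 0.207] [ 0.6   0.89 -1.39  2.42  1.91  0.87 -0.07] 16.76 1.49
35 0.1 [0.353 0.129 0.248] [ 0.66  0.63 -1.39  2.42  1.7   0.63  0.01] 31.62 3.0
38 0 [0.399 0.15  0.161] [ 0.58  1.16 -1.39  2.42  2.14  1.09 -0.08] 7.51 0.58
38 0.05 [0.371 0.137 0.2  ] [ 0.6   0.93 -1.39  2.42  1.98  0.9  -0.09] 31.18 2.7
38 0.1 [0.343 0.124 0.24 ] [ 0.66  0.66 -1.39  2.42  1.77  0.66 -0.03] 48.64 4.56
42 0 [0.39  0.146 0.153] [ 0.59  1.22 -1.39  2.42  2.23  1.13 -0.08] 22.41 1.6
42 0.05 [0.36  0.132 0.19 ] [ 0.61  1.   -1.39  2.42  2.07  0.95 -0.11] 49.89 4.1
42 0.1 [0.33  0.118 0.227] [ 0.66  0.72 -1.39  2.42  1.87  0.7  -0.07] 70.93 6.49
```

```bash
python3 - <<'E'
from ik import *
from bench import get_obs
o=get_obs();T=R.from_rotvec(o["orientation"]);M=T.as_matrix();y=M[:,1]
tilt=np.arccos(-y[2]);yaw=np.arctan2(y[1],y[0]);rot=tool(tilt,yaw)
print(np.degrees([tilt,yaw]),"twist",(T.inv()*rot).as_rotvec(),o["tcp_pos"],o["joints"].round(2))
a=y;Eg=np.array([.4947,.1963,.0245])
for d in (0,.02,.05,.08,.1,.12,.15):
    q,e,ea=ik(Eg-(.173+d)*a,rot,[o["joints"]]);print(d,(Eg-(.173+d)*a).round(3),q.round(2),round(e*1000,2),round(ea,2))
print("vertical above")
for h in (.2,.25,.3,.35):
    x=Eg-.173*a-.05*a;x[2]=h
    q,e,ea=ik(x,rot,[o["joints"]]);print(x.round(3),q.round(2),round(e*1000,2),round(ea,2))
print("dish")
for yw in (yaw,0,-.2):
  ro=tool(tilt,yw)
  for h in (0,.1,.2):
    x=np.array([.549,-.073,.06+h])-.173*ro.as_matrix()[:,1]
    q,e,ea=ik(x,ro);print(x.round(3),q.round(2),round(e*1000,2),round(ea,2))
E
```

```text
[29.46061797  9.10036015] twist [-1.53341881e-16  3.27942087e-01 -3.90324787e-16] [0.37672528 0.13209229 0.29831055] [-0.22  0.13 -0.37  2.43  1.14  0.27  0.41]
0 [0.411 0.183 0.175] [-0.89  0.51  0.3   2.42  2.75  0.24 -1.67] 0.0 0.0
0.02 [0.401 0.181 0.193] [ 0.43  0.97 -1.38  2.36  1.8   1.13 -0.31] 0.0 0.0
0.05 [0.386 0.179 0.219] [-0.27  0.38 -0.45  2.42  1.79  0.41 -0.64] 0.0 0.0
0.08 [0.372 0.177 0.245] [ 0.46  0.7  -1.39  2.4   1.63  0.93 -0.31] 0.0 0.0
0.1 [0.362 0.175 0.262] [ 0.47  0.59 -1.38  2.4   1.55  0.84 -0.29] 0.0 0.0
0.12 [0.352 0.174 0.28 ] [ 0.22  0.28 -1.02  2.42  1.4   0.52 -0.25] 0.0 0.0
0.15 [0.338 0.171 0.306] [ 0.35  0.2  -1.14  2.42  1.22  0.49 -0.08] 0.0 0.0
vertical above
[0.386 0.179 0.2  ] [-0.14  0.46 -0.6   2.41  1.86  0.5  -0.68] 0.0 0.0
[0.386 0.179 0.25 ] [-0.36  0.28 -0.34  2.41  1.57  0.34 -0.43] 0.0 0.0
[0.386 0.179 0.3  ] [-0.29  0.17 -0.41  2.37  1.13  0.35  0.03] 0.0 0.0
[0.386 0.179 0.35 ] [-0.25  0.07 -0.43  2.32  0.76  0.4   0.41] 0.0 0.0
dish
[ 0.465 -0.086  0.211] [ 0.72  0.52 -0.74  2.3   1.9   0.21  0.02] 0.0 0.0
[ 0.465 -0.086  0.311] [ 0.98  0.36 -1.01  2.23  0.76  0.27  1.11] 0.0 0.0
[ 0.465 -0.086  0.411] [-0.2   0.02  0.3   2.19 -0.31  0.44  2.08] 0.0 0.0
[ 0.464 -0.073  0.211] [ 0.67  0.52 -0.75  2.31  1.89  0.32 -0.18] 0.0 0.0
[ 0.464 -0.073  0.311] [-0.53  0.21  0.64  2.33 -0.91  0.2   2.49] 0.0 0.0
[ 0.464 -0.073  0.411] [-1.15 -0.09  1.18  2.24  0.15  0.42  1.49] 0.0 0.0
[ 0.466 -0.056  0.211] [ 1.    0.9  -1.35  2.3   1.76  0.94 -0.08] 0.03 0.0
[ 0.466 -0.056  0.311] [-0.09  0.19  0.04  2.3   0.65  0.19  0.7 ] 0.0 0.0
[ 0.466 -0.056  0.411] [-0.77 -0.02  0.73  2.23  0.31  0.44  1.08] 0.0 0.0
```

```bash
python3 -c "
from h import *
to([.364,.175,.262])"
```

```text
clk 13.1 tcp [0.3767 0.1321 0.2983] shift cm [-0.74  2.88  4.94] y [ 0.486  0.078 -0.871] z [-0.427  0.89  -0.158] q [-0.22  0.13 -0.37  2.43  1.14  0.27  0.41] F [-0.8 -0.6 -2.1] w 0.0340793198512315
```

```bash
python3 -m jog '[[[-0.2,0.7,1.5],0.12,0.2],[[-0.4,1.4,3],0.24,0.2],[[-0.7,2.9,4.9],0.33,0.2],[[-0.7,2.9,4.9],0.33,0.2]]' 
python3 -c "
from h import *
to([.364,.175,.262]);shot('wrist',8)"
```

```text
clock: 13.6
tcp_pos: [0.3647, 0.1767, 0.2641]
orientation: [-1.486, -0.525, -0.279]
contact_force: [0.2, 0.1, -0.2]
grip_width: 0.0342
clk 13.6 tcp [0.3647 0.1767 0.2641] shift cm [-0.19  0.14 -0.16] y [ 0.488  0.081 -0.869] z [-0.161  0.987  0.002] q [-0.22  0.24 -0.52  2.43  1.48  0.38 -0.36] F [ 0.2  0.1 -0.2] w 0.03417891346212657
```

View pics/wrist8.png

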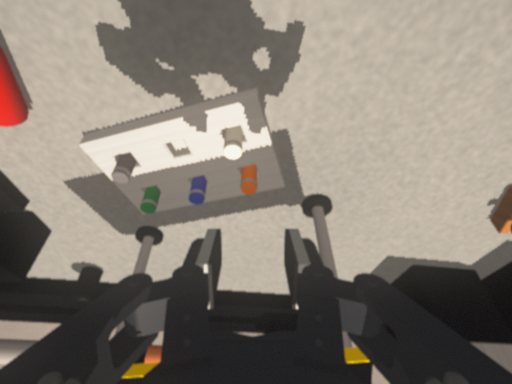

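```bash
cat >> h.py <<'E'
def amb(f,box):
    x0,y0,x1,y1=box
    m=cv2.inRange(cv2.cvtColor(f["image"],cv2.COLOR_BGR2HSV)[y0:y1,x0:x1],(3,120,60),(16,255,255))
    n,l,s,c=cv2.connectedComponentsWithStats(m)
    # merge the pieces split by the steel band, bounding box centre
    k=[i for i in range(1,n) if s[i,4]>8]
    b=np.array([[s[i,0],s[i,1],s[i,0]+s[i,2],s[i,1]+s[i,3]] for i in k]);B=np.r_[b[:,:2].min(0),b[:,2:].max(0)]+np.array([x0,y0,x0,y0])
    return B
E
python3 - <<'E'
from h import *
W=grab_frame("wrist");S=grab_frame("scene");D=grab_frame("side")
bw=amb(W,(230,150,275,205));bs=amb(S,(330,245,365,280));bd=amb(D,(215,255,240,285));print(bw,bs,bd)
c=lambda b:((b[0]+b[2]-1)/2,(b[1]+b[3]-1)/2)
for z in (.024,): print("W",plane(W,*c(bw),z),"S",plane(S,*c(bs),z),"D",plane(D,*c(bd),z))
print(tri([(S,*c(bs)),(D,*c(bd)),(W,*c(bw))]))
to([.3647,.1767,.2641])
E
```

```text
[242 164 258 194] [344 259 352 270] [223 262 229 272]
W [0.48964876 0.1940193  0.024     ] S [0.49664559 0.19642801 0.024     ] D [0.49077425 0.19628163 0.024     ]
(array([0.4930542 , 0.19444798, 0.02067152]), [array([-0.14616109, -0.27929435]), array([-0.18238994,  0.21174088]), array([-0.08656857,  0.03813058])])
clk 13.8 tcp [0.3645 0.1751 0.2646] shift cm [0.02 0.06 0.15] y [ 0.489  0.08  -0.869] z [-0.159  0.987  0.001] q [-0.22  0.24 -0.52  2.43  1.48  0.38 -0.36] F [ 0.3  0.4 -0.2] w 0.034155249605360094
```

```bash
python3 -c "
from h import *
to([.4109,.1815,.1758])"
python3 -m jog '[[[0,2,-0.1],0,0.2],[[0,4,-0.1],0,0.2],[[0,6,-0.1],0,0.2],[[0,6,-0.1],0,0.2]]' 
python3 -c "
from h import *
to([.4109,.1815,.1758]);shot('wrist',9);shot('side',9)"
```

```text
clk 13.8 tcp [0.3645 0.1751 0.2646] shift cm [-0.33 10.03 -0.12] y [ 0.489  0.08  -0.869] z [-0.159  0.987  0.001] q [-0.22  0.24 -0.52  2.43  1.48  0.38 -0.36] F [ 0.3  0.4 -0.2] w 0.034155249605360094
clock: 14.3
tcp_pos: [0.3938, 0.1787, 0.2112]
orientation: [-1.488, -0.521, -0.28]
contact_force: [-0.6, 0.9, 0.2]
grip_width: 0.0341
clk 14.3 tcp [0.3938 0.1787 0.2112] shift cm [-0.24  3.93  0.  ] y [ 0.487  0.079 -0.87 ] z [-0.158  0.987  0.001] q [-0.2   0.42 -0.52  2.4   1.82  0.44 -0.64] F [-0.6  0.9  0.2] w 0.034139488464082886
```

View pics/wrist9.png

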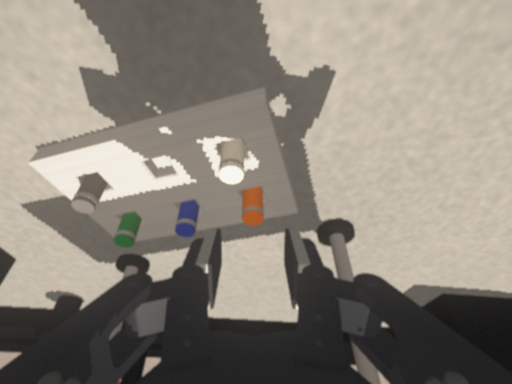

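View pics/side9.png

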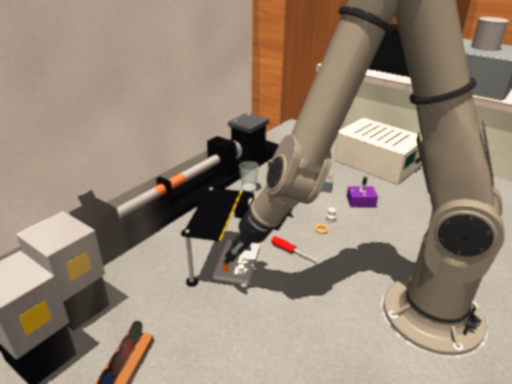

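```bash
python3 -m jog '[[[-0.1,1.3,0],0,0.2],[[-0.2,2.6,0],0,0.2],[[-0.2,3.6,0],0,0.25],[[-0.2,3.7,0],0,0.3],[[-0.2,3.7,0],0,0.3]]' 
python3 -c "
from h import *
to([.4109,.1815,.1758]);shot('wrist',10);shot('side',10);crop('pics/side10.png',(190,200,310,290),6,'pics/s10c.png')"
```

```text
clock: 15.02
tcp_pos: [0.4095, 0.182, 0.1786]
orientation: [-1.486, -0.522, -0.281]
contact_force: [0.4, 0.9, -0.9]
grip_width: 0.0299
clk 15.025 tcp [0.4095 0.182  0.1786] shift cm [-0.03  0.31 -0.07] y [ 0.487  0.08  -0.869] z [-0.159  0.987  0.002] q [-0.17  0.52 -0.54  2.38  1.96  0.5  -0.74] F [ 0.4  0.9 -0.9] w 0.029949328596880462
```

View pics/wrist10.png

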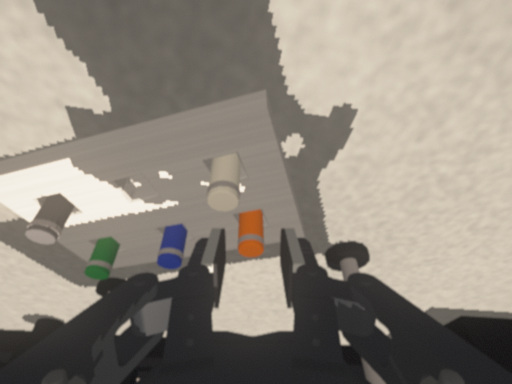

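View pics/s10c.png

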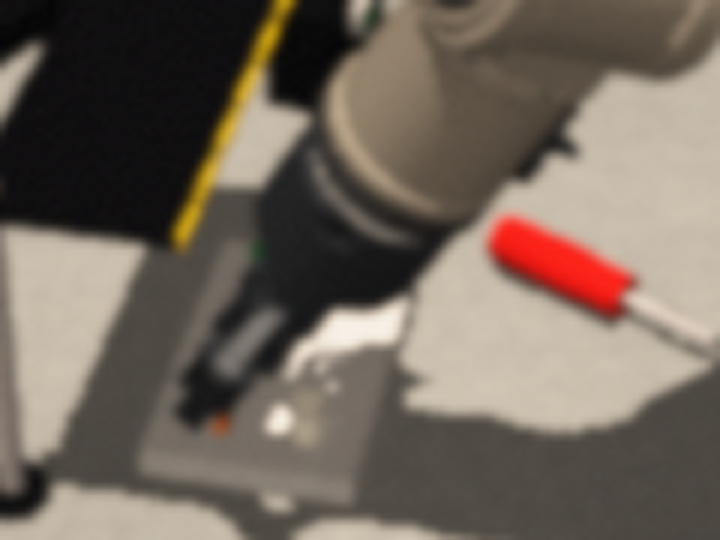

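```bash
python3 -m jog '[[[0,0.3,0],0,0.4],[[0,0.3,0],0,0.6],[[0,0.3,0],0,0.75],[[0,0.3,0],0,0.9],[[0,0.3,0],0,0.9],[[0,0.3,0],0,0.9]]' 35
python3 -c "
from h import *
to([.4109,.1815,.1758]);shot('wrist',11)"
```

```text
clock: 15.88
tcp_pos: [0.411, 0.1822, 0.1757]
orientation: [-1.486, -0.522, -0.281]
contact_force: [0.2, -0.1, 0.4]
grip_width: 0.0119
clk 15.875 tcp [0.411  0.1822 0.1757] shift cm [-0.02 -0.02 -0.07] y [ 0.487  0.08  -0.87 ] z [-0.159  0.987  0.002] q [-0.17  0.53 -0.54  2.37  1.97  0.51 -0.75] F [ 0.2 -0.1  0.4] w 0.01185306437456461
```

View pics/wrist11.png

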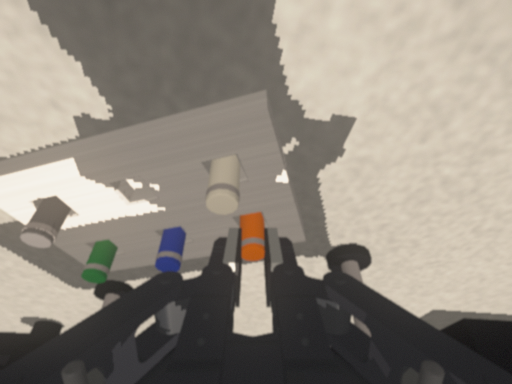

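```bash
python3 -m jog '[[[0.12,-0.22,0],0,0.9],[[0.25,-0.44,0],0,0.9],[[0.25,-0.44,0],0,0.9]]' 35
python3 -c "
from h import *
to([.411,.1822,.1957]);shot('wrist',12)"
```

```text
clock: 16.3
tcp_pos: [0.4112, 0.1823, 0.1811]
orientation: [-1.486, -0.523, -0.281]
contact_force: [-0.1, 1.0, 0.8]
grip_width: 0.0117
clk 16.3 tcp [0.4112 0.1823 0.1811] shift cm [ 0.71 -1.28  0.  ] y [ 0.488  0.081 -0.869] z [-0.159  0.987  0.003] q [-0.17  0.52 -0.53  2.37  1.95  0.49 -0.73] F [-0.1  1.   0.8] w 0.011674321818675382
```

View pics/wrist12.png

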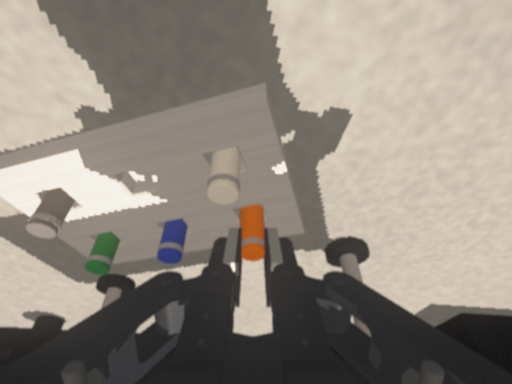

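```bash
python3 -m jog '[[[0.2,-0.36,0],0,0.9],[[0.4,-0.72,0],0,0.9],[[0.6,-1.1,0],0,0.9],[[0.6,-1.1,0],0,0.9],[[0.6,-1.1,0],0,0.9]]' 35
python3 -c "
from h import *
to([.411,.1822,.1957]);shot('wrist',13)
crop('pics/scene5.png',(205,195,275,260),8,'pics/dA.png');crop('pics/side5.png',(240,180,300,240),8,'pics/dB.png')"
```

```text
clock: 16.98
tcp_pos: [0.4108, 0.1821, 0.1933]
orientation: [-1.486, -0.522, -0.281]
contact_force: [-0.1, 0.4, 0.3]
grip_width: 0.0118
clk 16.975 tcp [0.4108 0.1821 0.1933] shift cm [ 0.13 -0.2   0.01] y [ 0.487  0.08  -0.869] z [-0.159  0.987  0.002] q [-0.19  0.48 -0.52  2.37  1.9   0.46 -0.69] F [-0.1  0.4  0.3] w 0.01184898679376701
```

View pics/wrist13.png

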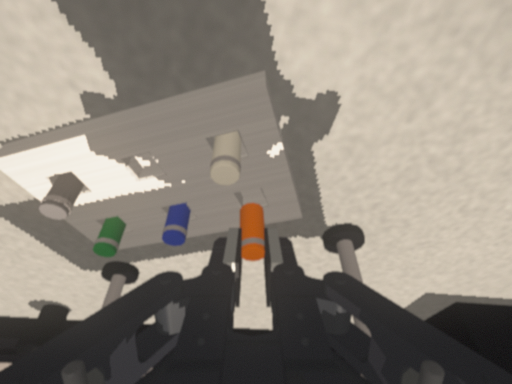

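View pics/dA.png

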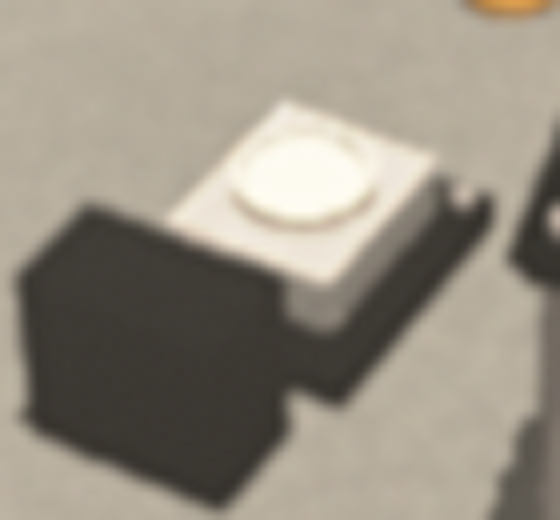

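View pics/dB.png

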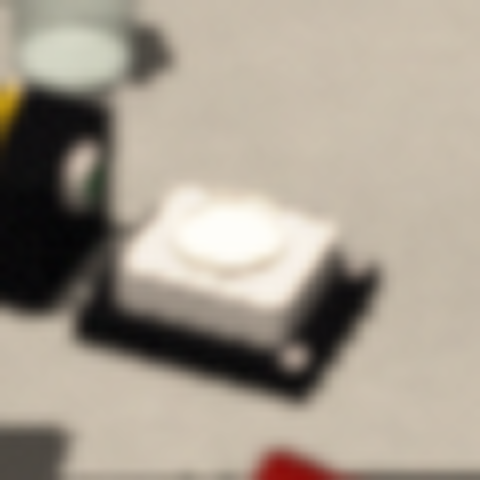

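```bash
python3 - <<'E'
from h import *
S=grab_frame("scene");D=grab_frame("side")
# threshold bright in the saved clear pictures
for f,n,box in((S,"scene",(225,205,262,235)),(D,"side",(255,200,285,220))):
    im=cv2.imread(f"pics/{n}5.png");x0,y0,x1,y1=box
    g=cv2.cvtColor(im,cv2.COLOR_BGR2GRAY)[y0:y1,x0:x1]
    for th in (238,244,248):
        nn,l,s,c=cv2.connectedComponentsWithStats((g>th).astype(np.uint8));i=1+np.argmax(s[1:,4])
        b=s[i];ctr=(x0+b[0]+(b[2]-1)/2,y0+b[1]+(b[3]-1)/2);cc=c[i]+[x0,y0]
        print(n,th,b,ctr,cc.round(1),plane(f,*cc,.042)[:2],plane(f,*ctr,.042)[:2])
print(tri([(S,243,217.3),(D,268.6,209.4)]))
E
```

```text
scene 238 [  9   7  18  10 126] (np.float64(242.5), np.float64(216.5)) [242.5 216.5] [ 0.5472187  -0.07519272] [ 0.54708455 -0.07518389]
scene 244 [ 10   8  16   9 102] (np.float64(242.5), np.float64(217.0)) [242.6 216.9] [ 0.54796628 -0.07395834] [ 0.54850854 -0.07381049]
scene 248 [11  8 14  8 85] (np.float64(242.5), np.float64(216.5)) [242.6 216.7] [ 0.54766414 -0.0743997 ] [ 0.54708455 -0.07518389]
side 238 [  6   5  19  12 107] (np.float64(270.0), np.float64(210.5)) [269.4 209.3] [ 0.53745797 -0.07369167] [ 0.53216877 -0.06932497]
side 244 [ 7  6 13  6 64] (np.float64(268.0), np.float64(208.5)) [268.1 208.6] [ 0.54269677 -0.07421262] [ 0.54349863 -0.07458489]
side 248 [ 8  6 12  6 52] (np.float64(268.5), np.float64(208.5)) [268.3 208.7] [ 0.54216233 -0.0742608 ] [ 0.5422501  -0.07554709]
(array([ 0.54338048, -0.07752903,  0.0364843 ]), [array([-0.08521307, -0.18673722]), array([-0.08666366,  0.13904922])])
```

```bash
cat > path.py <<'E'
from ik import *
from bench import get_obs
def run(pts,rot=None,n=8,m=.01):
    o=get_obs();rot=rot or R.from_rotvec(o["orientation"]);q=o["joints"].copy();x=o["tcp_pos"]
    for P in pts:
        P=np.array(P)
        for i in range(1,n+1):
            t=x+(P-x)*i/n; q0=np.clip(q,lo+m+1e-4,hi-m-1e-4)
            r=least_squares(lambda q:np.r_[(fk(q,p)[0]-t)*10,3*(rot.inv()*fk(q,p)[1]).as_rotvec(),.003*(q-q0)],q0,bounds=(lo+m,hi-m),max_nfev=50)
            q=r.x;X,rr=fk(q,p)
            print(t.round(3),q.round(2),"err mm",round(np.linalg.norm(X-t)*1e3,1),"deg",round(np.degrees(np.linalg.norm((rot.inv()*rr).as_rotvec())),1))
        x=P
E
python3 - <<'E'
from path import *
run([(.372,.176,.263),(.4635,-.0868,.27),(.4635,-.0868,.2127)],n=5)
E
```

```text
[0.403 0.181 0.207] [-0.2   0.44 -0.51  2.38  1.83  0.44 -0.64] err mm 0.0 deg 0.0
[0.395 0.18  0.221] [-0.21  0.39 -0.5   2.4   1.76  0.42 -0.59] err mm 0.0 deg 0.0
[0.388 0.178 0.235] [-0.22  0.34 -0.5   2.41  1.68  0.4  -0.52] err mm 0.0 deg 0.0
[0.38  0.177 0.249] [-0.23  0.3  -0.5   2.41  1.59  0.38 -0.44] err mm 0.0 deg 0.0
[0.372 0.176 0.263] [-0.23  0.25 -0.5   2.42  1.48  0.37 -0.35] err mm 0.0 deg 0.0
[0.39  0.123 0.264] [-0.08  0.24 -0.48  2.43  1.55  0.29 -0.28] err mm 0.0 deg 0.0
[0.409 0.071 0.266] [ 0.01  0.23 -0.41  2.42  1.61  0.19 -0.19] err mm 0.0 deg 0.0
[0.427 0.018 0.267] [ 0.39  0.28 -0.64  2.38  1.52  0.18  0.06] err mm 0.0 deg 0.0
[ 0.445 -0.034  0.269] [ 0.65  0.34 -0.78  2.33  1.34  0.18  0.4 ] err mm 0.0 deg 0.0
[ 0.464 -0.087  0.27 ] [ 0.88  0.42 -0.92  2.27  1.16  0.22  0.73] err mm 0.0 deg 0.0
[ 0.464 -0.087  0.259] [ 0.83  0.43 -0.85  2.28  1.28  0.2   0.61] err mm 0.0 deg 0.0
[ 0.464 -0.087  0.247] [ 0.81  0.45 -0.83  2.28  1.44  0.2   0.46] err mm 0.0 deg 0.0
[ 0.464 -0.087  0.236] [ 0.83  0.49 -0.86  2.29  1.58  0.23  0.33] err mm 0.0 deg 0.0
[ 0.464 -0.087  0.224] [ 0.85  0.54 -0.89  2.29  1.69  0.26  0.25] err mm 0.0 deg 0.0
[ 0.464 -0.087  0.213] [ 0.87  0.58 -0.92  2.29  1.77  0.3   0.19] err mm 0.0 deg 0.0
```

```bash
python3 -m jog '[[[0,-2.5,0],0,0.9],[[0,-5,0],0,0.9],[[0,-8,0],0,0.9],[[0,-8,0],0,0.9]]'
python3 -c "
from h import *
to([.43,.018,.268])"
```

```text
clock: 17.62
tcp_pos: [0.3715, 0.1758, 0.2642]
orientation: [-1.485, -0.525, -0.283]
contact_force: [0.0, -0.7, -0.3]
grip_width: 0.0117
clk 17.625 tcp [0.3715 0.1758 0.2642] shift cm [  3.05   1.25 -16.51] y [ 0.49   0.081 -0.868] z [-0.159  0.987  0.003] q [-0.24  0.25 -0.49  2.42  1.49  0.37 -0.35] F [ 0.  -0.7 -0.3] w 0.011744193830532493
```

```bash
python3 -m jog '[[[0.6,0.25,-3.3],0,0.9],[[1.2,0.5,-6.6],0,0.9],[[1.8,0.75,-10],0,0.9],[[1.8,0.75,-10],0,0.9]]'
python3 -c "
from h import *
to([.43,.018,.268])"
```

```text
clock: 18.12
tcp_pos: [0.4075, 0.0775, 0.2641]
orientation: [-1.489, -0.517, -0.284]
contact_force: [0.8, 0.7, 0.3]
grip_width: 0.0117
clk 18.125 tcp [0.4075 0.0775 0.2641] shift cm [ 1.34  0.3  -6.22] y [ 0.487  0.077 -0.87 ] z [-0.153  0.988  0.001] q [ 0.02  0.24 -0.43  2.42  1.62  0.21 -0.22] F [0.8 0.7 0.3] w 0.011728340845884002
```

```bash
python3 -m jog '[[[0.4,0.1,-2],0,0.9],[[0.8,0.2,-4],0,0.9],[[1.3,0.3,-6.2],0,0.9],[[1.3,0.3,-6.2],0,0.9]]'
python3 -c "
from h import *
to([.4635,-.0868,.27])"
```

```text
clock: 18.62
tcp_pos: [0.4297, 0.0194, 0.268]
orientation: [-1.487, -0.518, -0.284]
contact_force: [-0.8, -0.5, -0.7]
grip_width: 0.0115
clk 18.625 tcp [0.4297 0.0194 0.268 ] shift cm [  1.6    0.63 -11.01] y [ 0.487  0.079 -0.87 ] z [-0.154  0.988  0.004] q [ 0.36  0.28 -0.62  2.38  1.51  0.18  0.07] F [-0.8 -0.5 -0.7] w 0.011478747361737582
```

```bash
python3 -m jog '[[[0.4,0.15,-2.7],0,0.9],[[0.8,0.3,-5.5],0,0.9],[[1.2,0.45,-8.2],0,0.9],[[1.6,0.6,-11],0,0.9],[[1.6,0.6,-11],0,0.9]]'
python3 -c "
from h import *
to([.4635,-.0868,.27]);shot('wrist',14);shot('side',14);shot('scene',14)"
```

```text
clock: 19.25
tcp_pos: [0.4638, -0.0857, 0.2704]
orientation: [-1.485, -0.519, -0.282]
contact_force: [0.4, 1.0, -1.0]
grip_width: 0.0117
clk 19.25 tcp [ 0.4638 -0.0857  0.2704] shift cm [-0.06  0.01 -0.1 ] y [ 0.487  0.08  -0.87 ] z [-0.156  0.988  0.004] q [ 0.85  0.41 -0.88  2.27  1.13  0.2   0.75] F [ 0.4  1.  -1. ] w 0.0117155823840652
```

View pics/wrist14.png

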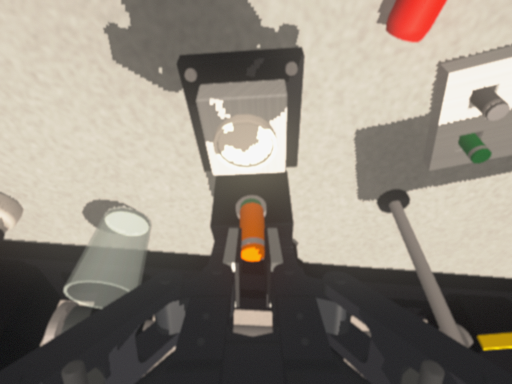

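View pics/scene14.png

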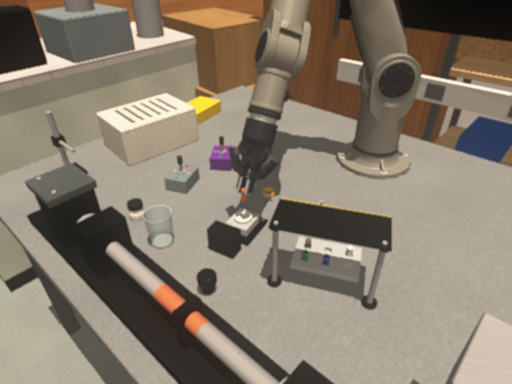

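```bash
python3 - <<'E'
from h import *
W=grab_frame("wrist");o=get_obs()
crop(W["image"],(196,80,316,280),3.5,"pics/w14c.png")
d=np.array([.0815,.0126,-.1567]);c=o["tcp_pos"]+d
print("slug pred c",c,"px bottom",proj(W,c-[0,0,.015]),"top",proj(W,c+[0,0,.015]))
print("dish wrist",plane(W,246,140,.043),"proj of .545,-.0742",proj(W,[.545,-.0742,.043]))
E
```

```text
slug pred c [ 0.54466129 -0.07066939  0.11412987] px bottom [250.15674057 210.32574241] top [250.01954174 256.20404882]
dish wrist [ 0.53746797 -0.07485896  0.043     ] proj of .545,-.0742 [245.39252224 148.43064282]
```

View pics/w14c.png

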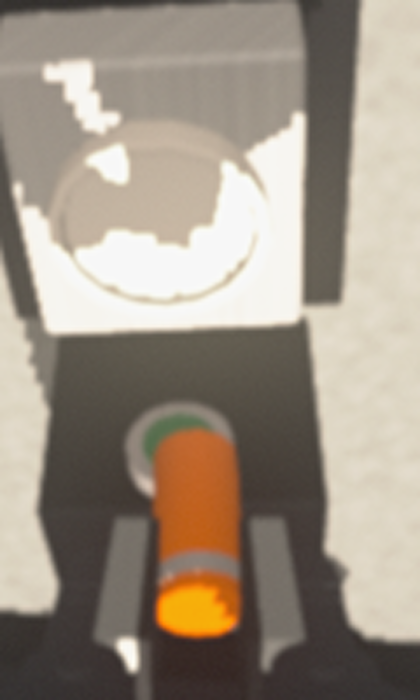

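```bash
python3 -c "
from h import *
to([.461,-.0891,.225])"
python3 -m jog '[[[-0.8,1.3,-0.1],0,0.9],[[-1.6,2.5,-0.2],0,0.9],[[-2.4,3.8,-0.3],0,0.9],[[-2.4,3.8,-0.3],0,0.9]]'
python3 - <<'E'
from h import *
to([.461,-.0891,.225]);W=shot('wrist',15);crop(W["image"],(190,100,320,280),3.3,"pics/w15c.png")
S=shot('scene',15);crop(S["image"],(210,170,280,240),8,"pics/s15c.png")
D=shot('side',15);crop(D["image"],(240,170,310,240),8,"pics/d15c.png")
o=get_obs();c=o["tcp_pos"]+np.array([.0815,.0126,-.1567]);print(c,proj(W,c-[0,0,.015]),proj(W,c+[0,0,.015]))
E
```

```text
clk 19.45 tcp [ 0.4632 -0.0833  0.2708] shift cm [-2.53  3.83 -0.55] y [ 0.487  0.082 -0.87 ] z [-0.162  0.987  0.003] q [ 0.85  0.41 -0.88  2.27  1.13  0.2   0.75] F [-0.6 -0.4 -0.3] w 0.011911184113651047
clock: 19.95
tcp_pos: [0.4612, -0.0869, 0.2254]
orientation: [-1.484, -0.523, -0.277]
contact_force: [-0.2, -0.6, 0.4]
grip_width: 0.0117
clk 19.95 tcp [ 0.4612 -0.0869  0.2254] shift cm [-0.07  0.   -0.21] y [ 0.485  0.083 -0.87 ] z [-0.162  0.987  0.004] q [ 0.79  0.5  -0.82  2.3   1.71  0.21  0.21] F [-0.2 -0.6  0.4] w 0.01174120040787088
[ 0.54347218 -0.07495213  0.0699876 ] [248.6629843  213.02879471] [248.3485459  259.31802572]
```

View pics/w15c.png

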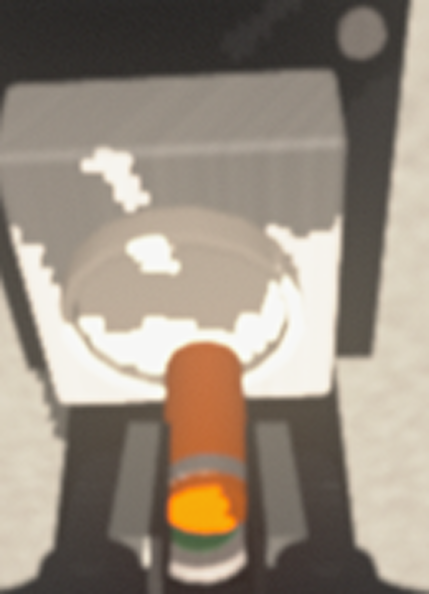

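View pics/s15c.png

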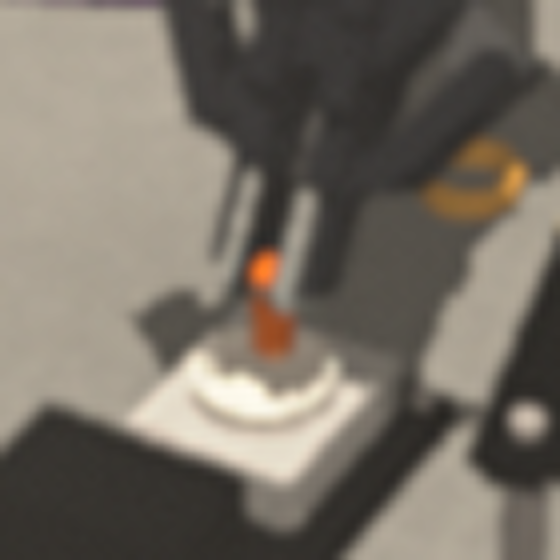

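View pics/d15c.png

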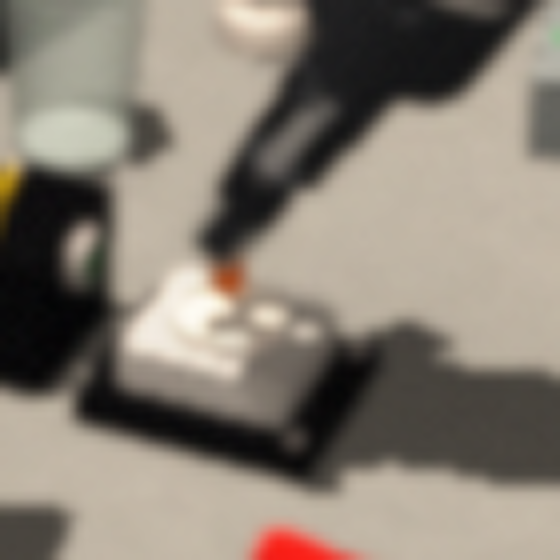

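```bash
python3 - <<'E'
from h import *
W=grab_frame("wrist");o=get_obs();c=o["tcp_pos"]+np.array([.0815,.0126,-.1567]);zb=c[2]-.015
s=plane(W,252.4,211.8,zb);d=plane(W,244.7,189.1,.044);print("W slug",s,"pred",c,"dish",d,"need",d-s)
S=grab_frame("scene");D=grab_frame("side")
# scene: slug bottom centre px / dish centre px
s=plane(S,210+272/8,170+352/8,zb+.001);d=plane(S,210+265/8,170+373/8,.043);print("S slug",s,"dish",d,"need",d-s)
s=plane(D,240+229/8,170+292/8,zb+.001);d=plane(D,268.6,209.2,.043);print("D slug",s,"dish",d,"need",d-s)
to(c)
E
```

```text
W slug [ 0.54496339 -0.07362732  0.05506873] pred [ 0.54352385 -0.07517829  0.07006873] dish [ 0.53807434 -0.07935264  0.044     ] need [-0.00688905 -0.00572531 -0.01106873]
S slug [ 0.5497646  -0.06687464  0.05606873] dish [ 0.54726417 -0.07279708  0.043     ] need [-0.00250043 -0.00592244 -0.01306873]
D slug [ 0.53678154 -0.06766431  0.05606873] dish [ 0.53895075 -0.07132762  0.043     ] need [ 0.00216921 -0.00366332 -0.01306873]
clk 20.25 tcp [ 0.462  -0.0881  0.2268] shift cm [-0.58 17.7  -0.05] y [ 0.488  0.08  -0.869] z [-0.159  0.987  0.002] q [ 0.8   0.5  -0.82  2.3   1.71  0.21  0.21] F [0.1 0.2 0.2] w 0.012194137005066713
```

```bash
python3 -m jog '[[[-0.4,0.3,-0.2],0,0.9],[[-0.9,0.6,-0.4],0,0.9],[[-0.9,0.6,-0.4],0,0.9]]'
python3 - <<'E'
from h import *
to([.461,-.0891,.225]);W=shot('wrist',16);crop(W["image"],(190,100,320,280),3.3,"pics/w16c.png")
S=shot('scene',16);crop(S["image"],(210,170,280,240),8,"pics/s16c.png")
D=shot('side',16);crop(D["image"],(240,170,310,240),8,"pics/d16c.png")
E
```

```text
clock: 20.62
tcp_pos: [0.4574, -0.0932, 0.2165]
orientation: [-1.486, -0.521, -0.281]
contact_force: [-0.3, 1.0, 0.6]
grip_width: 0.012
clk 20.625 tcp [ 0.4574 -0.0932  0.2165] shift cm [ 0.79 -0.54  0.35] y [ 0.487  0.08  -0.87 ] z [-0.158  0.987  0.003] q [ 0.84  0.54 -0.85  2.3   1.8   0.24  0.15] F [-0.3  1.   0.6] w 0.011990479285887225
```

View pics/w16c.png

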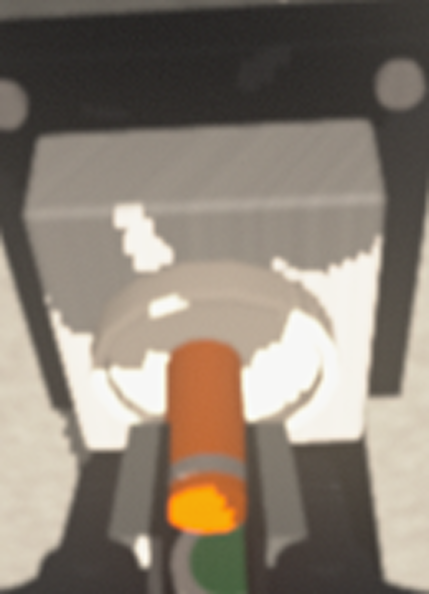

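View pics/s16c.png

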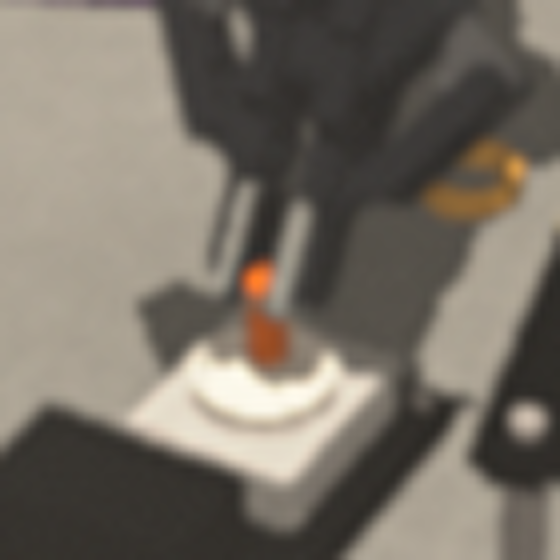

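View pics/d16c.png

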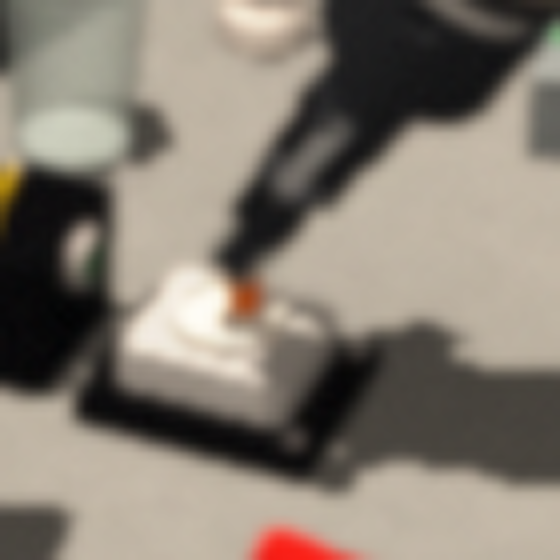

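```bash
python3 -m jog '[[[-0.1,0.2,0.15],0,0.9],[[-0.2,0.4,0.15],0,0.9],[[-0.2,0.4,0.15],0,0.9]]'
python3 - <<'E'
from h import *
to([.461,-.0891,.2117]);W=shot('wrist',17);crop(W["image"],(190,100,320,280),3.3,"pics/w17c.png")
E
```

```text
clock: 21.15
tcp_pos: [0.4576, -0.0913, 0.2118]
orientation: [-1.486, -0.522, -0.28]
contact_force: [0.4, 0.7, -0.6]
grip_width: 0.0115
clk 21.15 tcp [ 0.4576 -0.0913  0.2118] shift cm [0.32 0.19 0.17] y [ 0.487  0.081 -0.87 ] z [-0.159  0.987  0.003] q [ 0.84  0.56 -0.87  2.31  1.83  0.26  0.13] F [ 0.4  0.7 -0.6] w 0.011522155271818154
```

View pics/w17c.png

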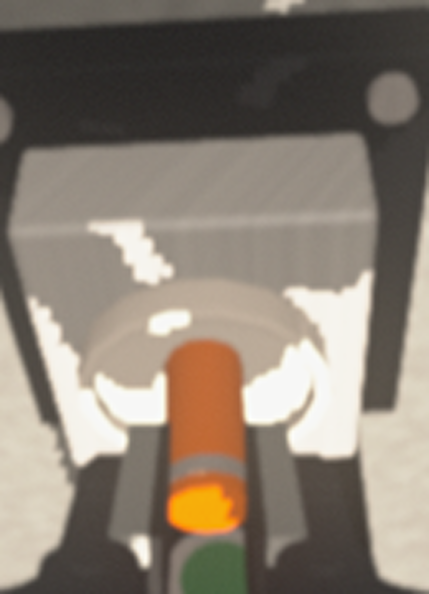

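```bash
python3 -m jog '[[[-0.05,0.09,0],0,0.9],[[-0.05,0.09,0],0,0.9]]'
python3 - <<'E'
from h import *
to([.461,-.0891,.2117])
S=shot('scene',18);crop(S["image"],(220,180,270,230),12,"pics/s18c.png")
D=shot('side',18);crop(D["image"],(245,185,295,235),12,"pics/d18c.png")
E
```

```text
clock: 21.45
tcp_pos: [0.458, -0.0913, 0.2114]
orientation: [-1.486, -0.524, -0.281]
contact_force: [-1.9, -0.2, 6.7]
grip_width: 0.0117
clk 21.45 tcp [ 0.458  -0.0913  0.2114] shift cm [0.3  0.14 0.17] y [ 0.488  0.081 -0.869] z [-0.159  0.987  0.002] q [ 0.85  0.56 -0.87  2.31  1.83  0.27  0.12] F [-1.9 -0.2  6.7] w 0.011668035594663196
```

View pics/s18c.png

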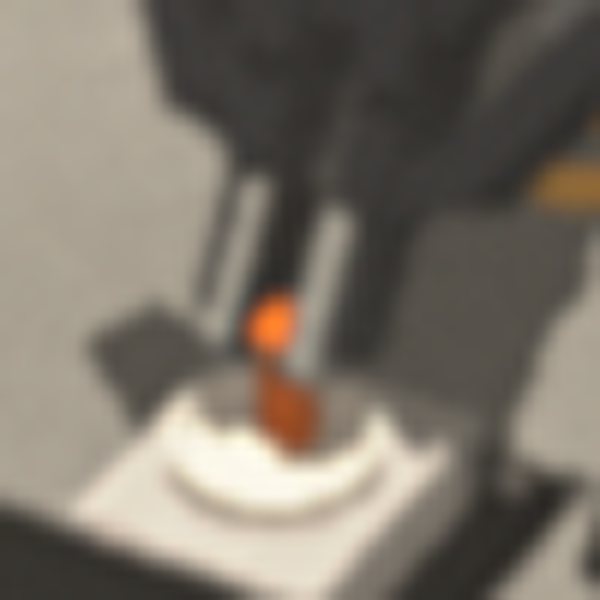

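View pics/d18c.png

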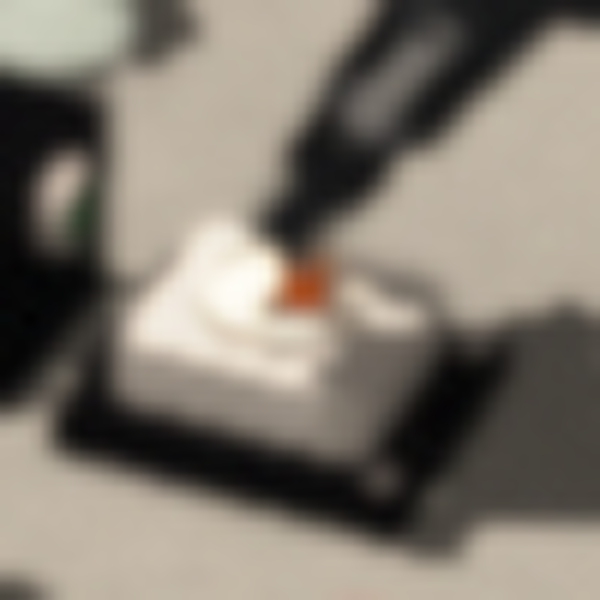

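```bash
python3 -m jog '[[[0.03,-0.05,0],0,0.6],[[0.03,-0.05,0],0,0.45],[[0.03,-0.05,0],0,0.3],[[0.03,-0.05,0],0,0.2],[[0.03,-0.05,0],0,0.2]]'
python3 - <<'E'
from h import *
to([.461,-.0891,.2117]);W=shot('wrist',19);crop(W["image"],(190,100,320,280),3.3,"pics/w19c.png")
E
```

```text
clock: 22.18
tcp_pos: [0.4576, -0.0915, 0.2115]
orientation: [-1.486, -0.522, -0.281]
contact_force: [-0.2, -1.1, 0.8]
grip_width: 0.0341
clk 22.175 tcp [ 0.4576 -0.0915  0.2115] shift cm [0.33 0.17 0.18] y [ 0.487  0.081 -0.87 ] z [-0.159  0.987  0.003] q [ 0.84  0.56 -0.87  2.31  1.83  0.26  0.12] F [-0.2 -1.1  0.8] w 0.03409338421755745
```

View pics/w19c.png

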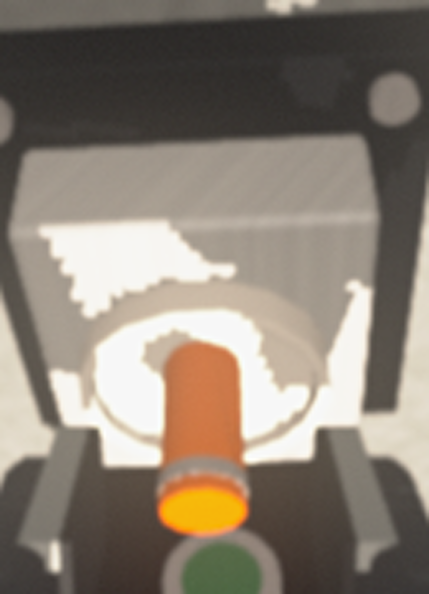

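```bash
python3 -m jog '[[[0,-1.5,0],0,0.2],[[0,-3,0],0,0.2],[[0,-5,0],0,0.2],[[0,-7,0],0,0.2],[[0,-9,0],0,0.2],[[0,-9,0],0,0.2]]'
python3 - <<'E'
from h import *
to([.43,-.0915,.35])
for n in("wrist","scene","side"): shot(n,20)
crop("pics/scene20.png",(205,180,285,260),7,"pics/s20c.png")
E
```

```text
clock: 22.98
tcp_pos: [0.4135, -0.0996, 0.2904]
orientation: [-1.487, -0.521, -0.283]
contact_force: [0.1, -0.5, 0.6]
grip_width: 0.0343
clk 22.975 tcp [ 0.4135 -0.0996  0.2904] shift cm [ 4.48 -4.31  0.55] y [ 0.488  0.079 -0.869] z [-0.156  0.988  0.002] q [ 1.16  0.37 -1.14  2.34  1.    0.23  0.92] F [ 0.1 -0.5  0.6] w 0.034278634674563414
```

View pics/wrist20.png

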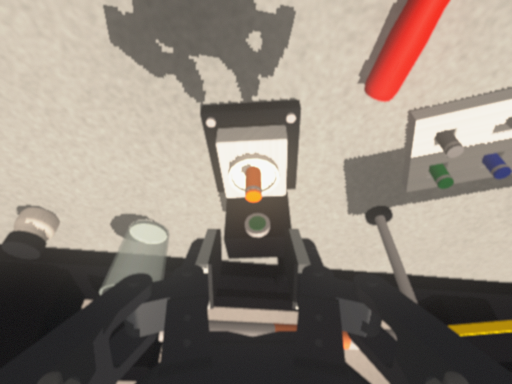

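View pics/side20.png

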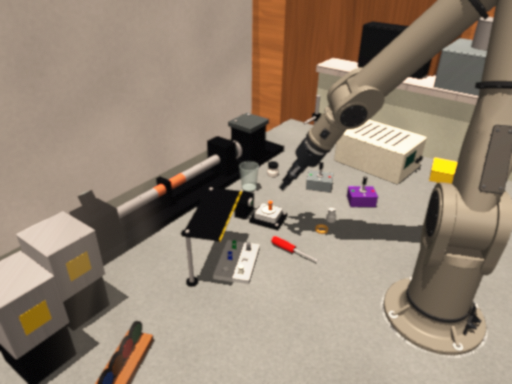

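View pics/s20c.png

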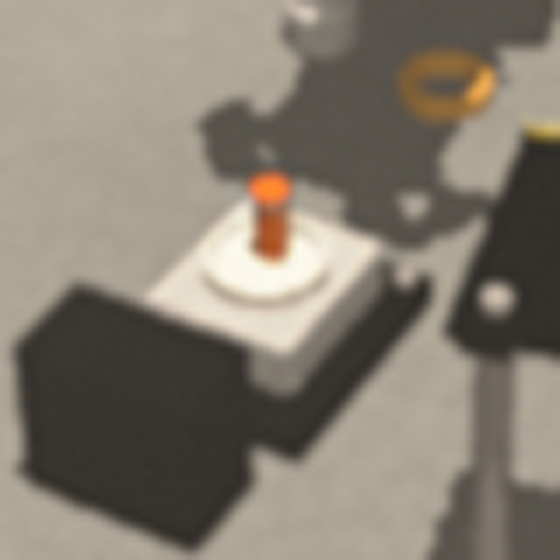

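```bash
python3 - <<'E'
from h import *
crop("pics/wrist20.png",(210,110,300,215),6,"pics/w20c.png");crop("pics/side20.png",(240,185,300,235),10,"pics/d20c.png");crop("pics/scene20.png",(225,200,260,232),16,"pics/s20d.png")
E
```

```text
(no output)
```

View pics/w20c.png

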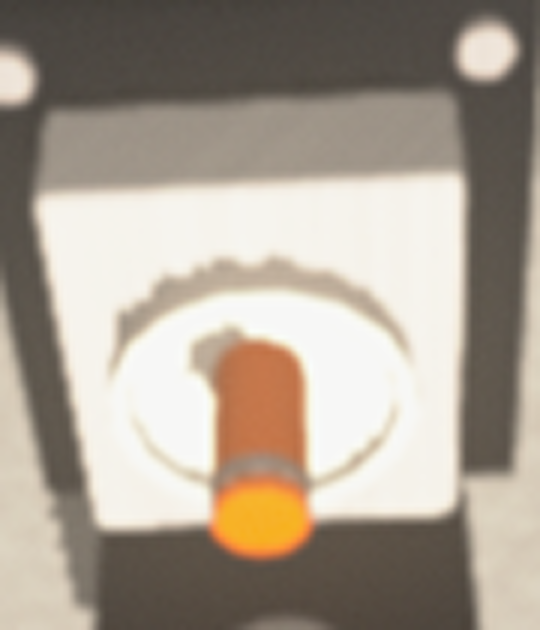

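View pics/d20c.png

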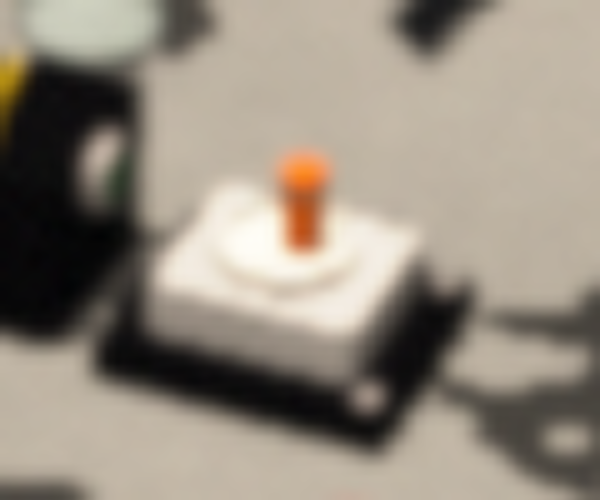

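View pics/s20d.png

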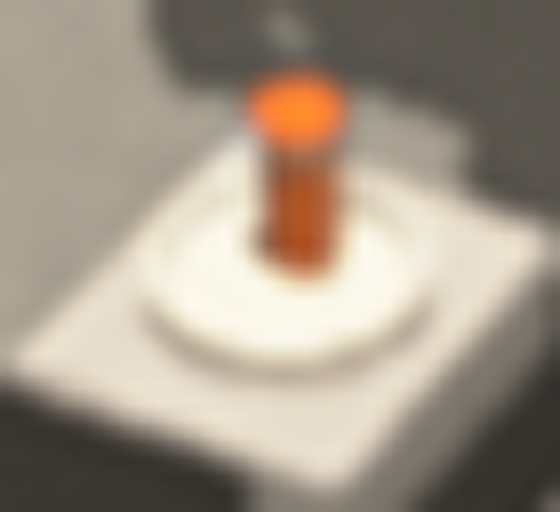

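```bash
python3 - <<'E'
from h import *
F={n:grab_frame(n) for n in("scene","side","wrist")}
for n,box in(("scene",(235,200,252,222)),("side",(262,195,280,215)),("wrist",(240,160,265,207))):
    f=F[n];b=amb(f,box);im=f["image"]
    x0,y0,x1,y1=b;m=cv2.inRange(cv2.cvtColor(im,cv2.COLOR_BGR2HSV),(3,90,60),(22,255,255))
    # topmost disc side: use bbox centre for slug centre
    c=((x0+x1-1)/2,(y0+y1-1)/2);print(n,b,c,"slug",plane(f,*c,.055)[:2])
S,D,W=F["scene"],F["side"],F["wrist"]
for f,l in((S,[(225+138/16-.5,0)]),): pass
print("dish S",plane(S,225+286/16-.5,200+251/16-.5,.044)[:2],"S(mask)",plane(S,242.6,216.8,.041)[:2])
print("dish D",plane(D,240+286/10-.5,185+239/10-.5,.044)[:2],"D(mask)",plane(D,268.3,208.8,.041)[:2])
print("dish W",plane(W,210+262/6-.5,110+388/6-.5,.044)[:2])
E
```

```text
scene [241 205 247 217] (np.float64(243.5), np.float64(210.5)) slug [ 0.53956265 -0.07842231]
side [268 201 273 210] (np.float64(270.0), np.float64(205.0)) slug [ 0.53906242 -0.07849839]
wrist [243 168 261 204] (np.float64(251.5), np.float64(185.5)) slug [ 0.54029913 -0.07803491]
dish S [ 0.54527362 -0.0772837 ] S(mask) [ 0.54690935 -0.07504566]
dish D [ 0.54193267 -0.07279569] D(mask) [ 0.54260508 -0.07500878]
dish W [ 0.5374845  -0.07701562]
```

```bash
python3 - <<'E'
from h import *
a=cv2.imread("pics/side20.png")[155:200,295:345];b=cv2.imread("pics/scene20.png")[145:200,150:205]
c=lambda i:cv2.resize(i,(400,400),interpolation=cv2.INTER_CUBIC)
cv2.imwrite("pics/jog20.png",np.hstack([c(a),c(b)]))
E
```

```text
(no output)
```

View pics/jog20.png

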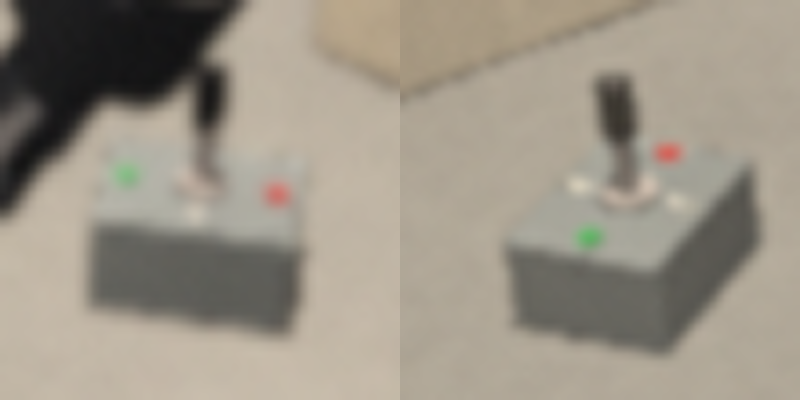

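View pics/scene20.png

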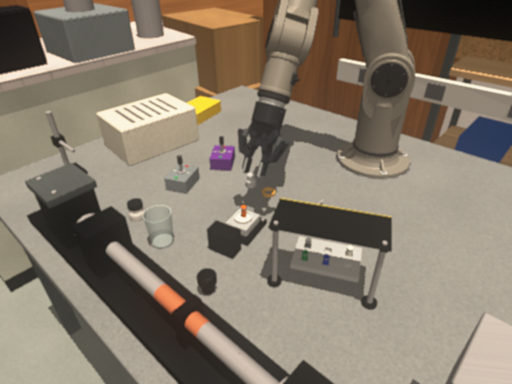

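```bash
python3 -c "
from bench import *
print(hand_in())"
```

```text
the job is handed in; nothing more can be done
None
```

I set the jog switch to centre off, moved the amber slug from the tray into the white dish, and let go. The job was handed in at about 23 s; `hand_in()` gives no verdict.

- **Switch:** I closed the jaws slowly around the lever, centred on its pivot, so it stopped upright without swinging towards reverse. It still looked upright in the last scene and side pictures.
- **Tilting the gripper:** The moves can't tilt the tool directly. I got about 30° by driving the arm against its reach limits high above the bench, then levelled the jaws with a twist.
- **Slug:** I picked it from the front under the guard. Contact with the dish floor read about 7 N. It stands upright in all three views.
- **Dish position:** All three cameras put the slug within about 1 mm of (0.540, -0.078), but they disagree by several millimetres on where the dish is. The offset comes out at about 3.5 mm on average. The worst single reading is the scene camera, at about 6 to 8 mm, against the 10 mm limit.
- **Everything else:** The other slugs and the loose things looked unmoved in the last pictures, though I did not measure them one by one. The gripper was clear of everything.
- **Unexplained reading:** The gripper showed about 11.8 mm while holding the 14 mm slug. The hold was firm throughout.

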